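# Slide the tube carrier out over the drip tray and hold it

## Robot

A 6-joint arm with a two-finger parallel gripper is mounted at the origin on the work surface. World frame = base frame: x ahead of the robot, y to its left, z up, the work surface at z = 0. Lengths are in m, angles in rad, forces in N, time in s.
With the tool pointing down it reaches from about 0.325 to 0.9 m from the base axis. Payload 3.5 kg.
Tool frame: the origin (TCP) lies between the finger pads; the fingertips stand 19 mm ahead of it and the grasp point (between the pads) is the TCP (env.nose_length is the x of the fingertips in the tool frame, in m); x points along the fingers, z is the direction in which the jaws open and shut, and the axes are right-handed (so a half turn about x gives the same grasp; the last joint's range is limited). The gripper opens to 85 mm and grips with 20 to 120 N. Pads are 22 mm wide; open, the fingers measure 114 mm over their backs; the gripper's body (76 mm by 85 mm) begins 54 mm behind the grasp point. The pads swing forward as they close: fully open they stand 13 mm farther back than shut.
Start: joints at [-1.232, 0.276, -0.026, 1.268, 0, 1.467], TCP at [0.267, -0.565, 0.226] pointing down, gripper open.
Joint ranges: [-3.12, 3.12], [-0.85, 1.88], [-1.08, 1.24], [-1.95, 2.15], [-1.57, 1.53], [-3.14, 3.14]. Speed limits (rad/s): [2.57, 2.57, 3.14, 3.14, 3.14, 3.14].

## Interface

Orientations are given as a unit quaternion [w, x, y, z].
In Python, from rig import env gives the robot as it stands.
- The arm moves only by the tool send_rows, never from a script. Its argument "steps" is a list of rows, each a list of 2 entries, a list of its own where there are three numbers: the shift along the tool's x, y, z in mm, then the turn about the tool's x in rad. A call has 1 to 12 rows; each row shifts and turns the pose as measured when the row begins, along the tool's axes as they then stand; what a row does not reach is not made up. A row lasts 1/12 s, in which the tool goes at most 41.7 mm and 7.16 degrees, less where a joint would pass 70% of its speed; a pose out of reach is approached as far as the arm can. A call with a gripper value outside its range is refused whole. "grip" is the finger opening in mm, from 0 to 85.4, set as the call begins (left out, the last holds). The fingers move at their own pace and stop on an object; "force" is the grip in N (left out, the last holds). Time passes only in rows, so rows that do not move let the fingers close. It gives the time, the measured TCP pose, the force and the opening at its end, in the units of the state.
- env.get_obs(): the state, without advancing time (a new reading comes with each control period).
- env.get_image(name): name is "scene" or "top"; returns a dict with "image" (384x512x3 uint8, red, green, blue), "z_map" (384x512 float32, m along the optical axis (not along the pixel's ray), 0 where there is no reading), "K" (3x3 intrinsics, pixels), "dist" ([k1, k2, p1, p2, k3] as OpenCV has them; the pictures are not rectified), "rvec" (rotation vector, rad) and "tvec" (3), from world to camera coordinates, as OpenCV has them. Camera axes: x right, y down, z forward; pixel columns grow to the right and rows downward; lengths in m; the calibration is good to about 2 mm. A picture is of the moment at which its call begins.
- env.close_job(): hands the job in, once; it reports no verdict.
Trained networks look in the newest picture that a camera, given by its name, has taken for a name from the list of things; names that differ only in an ending like _2 or _b are one class to them, and where a whole thing is asked for, a point or a joint stands for the part that bears it (a point fixed in the world has none). Each returns a list of dicts, best first, with "score" (0 to 1); they miss things now and then, are a little off and sometimes report something else, mostly with a low value. They report only what shows in the picture. A call takes as long as a camera call.
- env.look_for(name, camera): "rect" ([centre column, centre row, width, height] in pixels, round what is visible of it).
- env.place_of(name, camera): "at" ([row, column] in pixels: a listed point, or the origin of a listed thing).
The state is a dict: "clock": time; "joint_pos": joint angles; "joint_vel": joint speeds; "effort": joint torques, N m; "tool_pos": TCP position; "ee_rot": TCP orientation; "wrist_force": force on the tool from outside, world axes, zero at the start; "ft_torque": the same for the moment, N m; "finger_gap": finger opening in m.
Only numpy, scipy, OpenCV 4.12 (cv2) and the standard library are available. Lean on these libraries where they do the work, as an engineer would, in place of code of your own. Each camera call takes 0.05 s, during which the arm holds its last target.

## Task

Pull the orange stop panel straight up out of the gate on the metal platform and stand it, fully down, in the empty green holder. Then slide the blue tube carrier board by its black handle along the platform, out over the drip tray, flat all the way, until its outer end is in line with the two red marks on the tray. Out there it would tip off by itself, so the program finishes while still holding the board by the handle, flat and still at the marks; leave the other things on the bench alone.

Things in the scene. Friction and masses are not known exactly. Their poses are not given: they have to be found in the camera images.
- platform: Fixed aluminium platform, 136 (x) x 340 (y) mm, flat top 60 mm above the bench; origin at the centre of its underside. The board slides along the platform's own +y, between low steel rails (inner faces at x = +-44 mm, 8 mm high, y = -170 to +130 mm)
- platform_edge (a point): Middle of the platform's outer edge at the height of its top: 170 mm along +y from the platform's origin, 60 mm above the bench; axes as the platform's
- gate (a point): Middle of the gate on the platform's top, at y = +154 mm, 60 mm above the bench; axes as the platform's. The gate is two dark upright U-channels at x about +-45 to +-63 mm, 60 mm high above the platform (120 mm above the bench), whose 12 mm wide slots hold the panel's side edges. Nothing spans it: with the panel gone the board passes between the channels (90 mm apart)
- panel: Orange rigid plastic stop panel, loose, 110 (x, width) x 8 (y, thickness) x 120 (z, height) mm, about 0.12 kg, standing on the platform in the gate at the start and blocking the board; its upper 60 mm stand clear of the gate. Origin at the centre of its lower edge, z up
- panel_top (a point): Middle of the panel's top edge, 120 mm above the panel's origin; axes as the panel's. Grasp here from above, across the 8 mm thickness (along y)
- board: Blue board, loose, 80 (x) x 280 (y) x 12 mm, lying on the platform, outer end (+y) 10 to 30 mm behind the panel; origin at the centre of its underside. A white tube block (72 x 60 mm, top 66 mm above the board's underside, 15 to 75 mm from the outer end) makes that end heavy. 0.56 to 0.84 kg, balance point about 90 mm from the outer end: at the marks it tips unless held at the handle (up to 6 N)
- board_end (a point): Middle of the board's outer end, at its underside: 140 mm along +y from the board's origin; axes as the board's. This must come in line with the marks
- board_handle (a point): Middle of the top of the black upright handle near the board's inner end, 122 mm along -y from the board's origin and 54 mm above its underside. The handle is a solid bar fixed on the board, 50 (x) x 16 (y) mm, standing 42 mm above the board's upper face. Grasp it from above across its 16 mm (along y)
- tray: Fixed grey drip tray, 130 (x) x 170 (y) x 40 mm high, on the bench beyond the platform's edge; origin at the centre of its underside. Two posts with red caps stand at its sides, 62 mm high, at x = +-75 mm, y = +30 mm; the caps are 14 mm wide along y
- mark (a point): Midpoint of the line joining the tops of the two red caps; its y axis is the board's sliding direction. Target for the board's outer end along that axis; 120 to 160 mm beyond the platform's edge
- holder: Fixed green holder, empty, on the bench left of the tray; base 150 (x) x 70 (y) x 12 mm, origin at the centre of its underside. Two green U-channels at x about +-46 to +-64 mm, 57 mm high above the bench, with flared lips reaching 67 mm, form a slot 116 mm wide (x) and 12 mm thick (y) for the panel
- holder_slot (a point): Middle of the slot's floor (the base's upper face, 12 mm above the bench), where the middle of the panel's lower edge belongs; x along the panel's width, y across its thickness
- bottle_a: Bystander: amber bottle, 64 mm across, 150 mm high; origin under its centre
- bottle_b: Bystander: white bottle with blue cap, 64 mm across, 150 mm high; origin under its centre
- jar: Bystander: clear jar with red lid, 60 mm across, 75 mm high; origin under its centre
- beaker: Bystander: glass beaker, 70 mm across, 90 mm high; origin under its centre
- tipbox: Bystander: yellow pipette-tip box, 85 x 120 x 52 mm; origin under its centre
- wire_rack: Bystander: steel wire rack with test tubes, 100 x 220 mm, 114 mm high; origin under its centre
- pipette: Bystander: pipette lying on the bench, about 225 mm long along its x, 22 mm high; origin under its body

How it is judged:
By the outcome, as a careful person would: the job done as asked, in the order asked, and still so for the second after the job is handed in, while the arm keeps its last pose, push and grip.
It also fails if it takes over 56 s, if anything falls off the work surface, if the arm or the gripper's body presses on something with over 40 N, if the wrist force passes 120 N, or if a joint passes its speed limit or range.

## Working session

There is one attempt and no reset: what is moved stays moved. The work goes in short steps, Python scripts to look and compute and a tool call to move; the robot and the scene stay as the last step left them, time stands still between calls to the robot, and variables do not carry over. Pictures are saved under pics/ and viewed, and the job is handed in when it is done.

Besides the shell and the picture viewer there is one more tool, called after ">>>" as name(argument=value, ...), one argument or row to a line, values as JSON. send_rows: Moves the arm, as the interface text tells. Its arguments: {"type":"object","properties":{"steps":{"type":"array"},"grip":{"type":"number"},"force":{"type":"number"}},"required":["steps"]}

```bash
mkdir -p pics; ls; cat > h.py <<'E'
import numpy as np, cv2
from rig import env
def snap(cam,fn):
    d=env.get_image(cam); cv2.imwrite('pics/'+fn,d['image'][:,:,::-1]); return d
def RT(d): return cv2.Rodrigues(np.array(d['rvec'],float))[0],np.array(d['tvec'],float).ravel()
def ray(d,rc):
    r,c=rc; K=np.array(d['K'],float)
    n=cv2.undistortPoints(np.array([[[c,r]]],float),K,np.array(d['dist'],float))[0,0]
    R,t=RT(d); return -R.T@t, R.T@np.array([n[0],n[1],1.])
def atz(d,rc,z):
    o,v=ray(d,rc); return o+v*(z-o[2])/v[2]
def bydepth(d,rc):
    o,v=ray(d,rc); return o+v*float(d['z_map'][int(round(rc[0])),int(round(rc[1]))])
def proj(d,P):
    return cv2.projectPoints(np.array(P,float).reshape(-1,1,3),np.array(d['rvec'],float),np.array(d['tvec'],float),np.array(d['K'],float),np.array(d['dist'],float))[0].reshape(-1,2)
def cloud(d):
    z=d['z_map']; h,w=z.shape; K=np.array(d['K'],float)
    g=np.stack(np.meshgrid(np.arange(w),np.arange(h)),-1).reshape(-1,1,2).astype(float)
    n=cv2.undistortPoints(g,K,np.array(d['dist'],float)).reshape(-1,2)
    R,t=RT(d); P=np.c_[n,np.ones(len(n))]*z.reshape(-1,1)
    return ((P-t)@R).reshape(h,w,3)
E
python3 - <<'E'
from h import *
np.set_printoptions(precision=4,suppress=True)
H={'panel_top':.18,'gate':.06,'platform_edge':.06,'board_end':.06,'board_handle':.114,'mark':.062,'holder_slot':.012,'platform':0,'holder':0,'tray':0}
for cam in ['scene','top']:
    d=snap(cam,cam+'1.png'); R,t=RT(d); print(cam,-R.T@t)
    for n,z in H.items():
        for q in env.place_of(n,cam)[:2]: print(n,round(q['score'],2),np.array(q['at']),atz(d,q['at'],z),bydepth(d,q['at']))
o=env.get_obs(); print(o)
E
```

```text
pics
scene [ 1.0815 -0.2764  0.928 ]
panel_top 0.63 [207.9 213.8] [ 0.5366 -0.0251  0.18  ] [ 0.5346 -0.0242  0.1772]
gate 0.89 [232.4 219. ] [ 0.5367 -0.0173  0.06  ] [ 0.5478 -0.0225  0.0776]
gate 0.4 [206.5 256.9] [0.5171 0.1295 0.06  ] [0.4788 0.157  0.0011]
platform_edge 0.68 [230.5 228. ] [0.5453 0.0081 0.06  ] [ 0.5945 -0.018   0.1397]
platform_edge 0.47 [179.8 354.3] [0.6004 0.4648 0.06  ] [0.5869 0.4855 0.0357]
board_end 0.72 [241.3 210.2] [ 0.5496 -0.0538  0.06  ] [ 0.5793 -0.0663  0.1085]
board_handle 0.85 [289.2 121. ] [ 0.585  -0.3177  0.114 ] [ 0.5605 -0.3197  0.074 ]
board_handle 0.46 [237.8 214. ] [ 0.5785 -0.0536  0.114 ] [ 0.5457 -0.0391  0.061 ]
mark 0.87 [207.  256.1] [0.5187 0.1254 0.062 ] [0.4847 0.1496 0.0098]
mark 0.6 [287.2 120.9] [ 0.5477 -0.3185  0.062 ] [ 0.5808 -0.3159  0.1157]
holder_slot 0.76 [190.4 300.3] [0.5086 0.315  0.012 ] [0.508  0.3156 0.011 ]
platform 0.6 [274.1 175.2] [ 0.5552 -0.1767  0.    ] [ 0.5964 -0.1845  0.0727]
holder 0.84 [197.7 303.3] [0.5325 0.3107 0.    ] [0.5416 0.3009 0.0154]
holder 0.51 [315.9 239.2] [ 0.7588 -0.0894  0.    ] [ 
[... 1045 characters left out ...]
6]
holder 0.83 [193.9 194.3] [0.5105 0.3184 0.    ] [0.5098 0.3168 0.012 ]
holder 0.26 [193.  194.3] [0.5135 0.3184 0.    ] [0.5128 0.3168 0.0116]
tray 0.85 [189.6 261.1] [0.5194 0.0968 0.    ] [0.5188 0.0969 0.0098]
{'clock': 1.1, 'joint_pos': array([-1.2324,  0.2764, -0.0264,  1.268 ,  0.    ,  1.4674]), 'joint_vel': array([-0.0009,  0.0014,  0.0002,  0.0016,  0.    , -0.0003]), 'effort': array([ -0.    , -44.5504,  29.557 ,   0.001 ,  -0.0001,  -0.    ]), 'tool_pos': array([ 0.2672, -0.565 ,  0.2261]), 'ee_rot': array([ 0.5974,  0.3783,  0.5974, -0.3783]), 'wrist_force': array([ 0.0154, -0.5226, -0.1411]), 'ft_torque': array([-0.046 ,  0.0202, -0.0292]), 'finger_gap': 0.08534313889224365}
```

View pictures.

View pics/scene1.png

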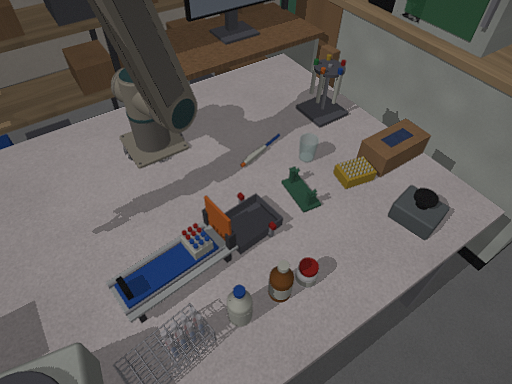

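View pics/top1.png

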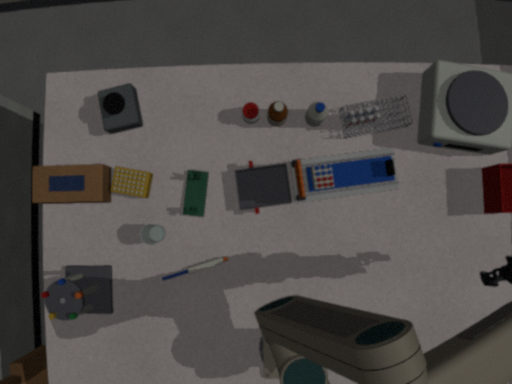

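```bash
python3 - <<'E'
from h import *
import pickle
D={}
for cam in ['scene','top']:
    d=env.get_image(cam); D[cam]={k:d[k] for k in d}
pickle.dump(D,open('D1.pkl','wb'))
for cam,box in [('scene',(140,320,100,340)),('top',(130,240,170,410))]:
    im=D[cam]['image'][box[0]:box[1],box[2]:box[3],::-1]
    im=cv2.resize(im,None,fx=3.3,fy=3.3,interpolation=cv2.INTER_CUBIC); im=np.clip(im*1.5,0,255).astype(np.uint8); print(im.shape)
    cv2.imwrite(f'pics/{cam}_z1.png',im)
E
```

```text
(594, 792, 3)
(363, 792, 3)
```

View pics/scene_z1.png

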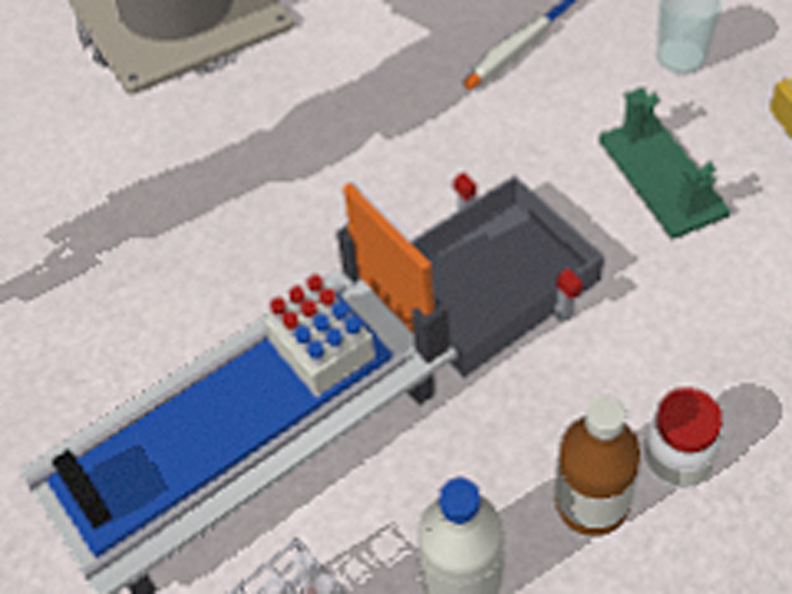

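View pics/top_z1.png

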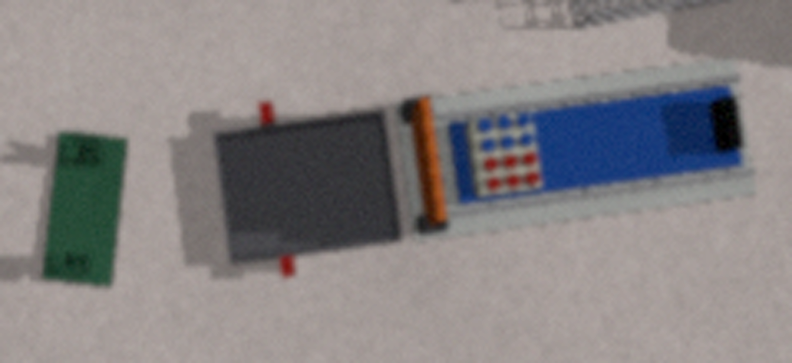

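```bash
cat > m.py <<'E'
from h import *
import pickle
np.set_printoptions(precision=4,suppress=True)
D=pickle.load(open('D1.pkl','rb'))
def comps(m,d,C,tag,minA=6):
    n,l,s,c=cv2.connectedComponentsWithStats(m.astype(np.uint8))
    for i in range(1,n):
        if s[i,4]<minA: continue
        P=C[l==i]; P=P[np.isfinite(P).all(1)]
        top=P[P[:,2]>np.percentile(P[:,2],60)]
        print(tag,s[i,4],c[i],'med',np.median(P,0),'zmax',np.percentile(P[:,2],97),'rc',(c[i][1],c[i][0]))
for cam in ['scene','top']:
    d=D[cam]; C=cloud(d); I=d['image'].astype(int); r,g,b=I[...,0],I[...,1],I[...,2]
    roi=(C[...,0]>.4)&(C[...,0]<.68)&(C[...,1]>-.4)&(C[...,1]<.42)&(C[...,2]>-.02)
    comps(roi&(r>g*2.2)&(r>b*2.0)&(r>70)&(abs(g-b)<25),d,C,cam+' red')
    comps(roi&(r>110)&(g>b*1.6)&(r>g*1.5),d,C,cam+' orange')
    comps(roi&(r<35)&(g<35)&(b<35),d,C,cam+' black')
    comps(roi&(g>r*1.4)&(g>b*1.1),d,C,cam+' green')
    comps(roi&(b>r*2)&(b>g*1.4),d,C,cam+' blue')
    o=roi&(r>110)&(g>b*1.6)&(r>g*1.5); P=C[o]; P=P[P[:,1]>-.1]; P=P[P[:,1]<.05]
    for z0 in np.arange(.06,.2,.02):
        Q=P[(P[:,2]>=z0)&(P[:,2]<z0+.02)]
        if len(Q)>3: print('  orange z',z0,len(Q),Q.mean(0),Q.min(0),Q.max(0))
    q=roi&(b>r*2)&(b>g*1.4)&(abs(C[...,2]-.072)<.008); n,l,s,c=cv2.connectedComponentsWithStats(q.astype(np.uint8)); i=1+np.argmax(s[1:,4])
    print('board rect',cv2.minAreaRect((C[l==i][:,:2]*1000).astype(np.float32)))
    q=roi&(g>r*1.4)&(g>b*1.1)&(abs(C[...,2]-.012)<.006)
    print('holder rect',cv2.minAreaRect((C[q][:,:2]*1000).astype(np.float32)))
E
python3 m.py
```

```text
scene red 28 [240.0714 196.0714] med [0.4547 0.1085 0.062 ] zmax 0.06598958489251627 rc (np.float64(196.07142857142858), np.float64(240.07142857142858))
scene red 39 [272.0513 225.3077] med [0.6027 0.1258 0.0626] zmax 0.06678291067394687 rc (np.float64(225.30769230769232), np.float64(272.05128205128204))
scene red 28 [196.8571 227.5714] med [ 0.5349 -0.0801  0.1274] zmax 0.13009948802528395 rc (np.float64(227.57142857142858), np.float64(196.85714285714286))
scene red 34 [191.3824 231.0882] med [ 0.5303 -0.0972  0.1281] zmax 0.13040402738169873 rc (np.float64(231.08823529411765), np.float64(191.38235294117646))
scene red 28 [185.9643 234.6429] med [ 0.5399 -0.1151  0.1276] zmax 0.1294493260330354 rc (np.float64(234.64285714285714), np.float64(185.96428571428572))
scene orange 463 [216.7214 216.933 ] med [ 0.5433 -0.0228  0.1487] zmax 0.1833271579427779 rc (np.float64(216.93304535637148), np.float64(216.72138228941685))
scene black 54 [232.1667 241.6852] med [ 0.6018 -0.0115  0.0881] zmax 0.11547445076191555 rc (np.float64(241.6851851851852), np.float64(232.16666666666666))
scene black
[... 4173 characters left out ...]
np.float64(167.0), np.float64(316.7142857142857))
top blue 94 [309.7447 179.2021] med [ 0.5418 -0.0564  0.0723] zmax 0.07795426310650184 rc (np.float64(179.20212765957447), np.float64(309.74468085106383))
top blue 6 [329.1667 171.8333] med [ 0.5598 -0.109   0.1267] zmax 0.1275169054987775 rc (np.float64(171.83333333333334), np.float64(329.1666666666667))
top blue 6 [323.  172.5] med [ 0.5587 -0.0904  0.1274] zmax 0.12830806037254194 rc (np.float64(172.5), np.float64(323.0))
board rect ((565.138916015625, -226.16835021972656), (77.1208724975586, 195.90139770507812), 6.131982803344727)
holder rect ((512.7794189453125, 314.11572265625), (65.81159973144531, 141.8187713623047), 82.76911926269531)
```

```bash
cat > ov.py <<'E'
from h import *
import pickle
np.set_printoptions(precision=4,suppress=True)
D=pickle.load(open('D1.pkl','rb'))
d=D['top']; C=cloud(d); I=d['image'].astype(int); r,g,b=I[...,0],I[...,1],I[...,2]
o=(r>g*1.5)&(g>b*1.2)&(r>70); o[:160]=0;o[205:]=0;o[:,:290]=0;o[:,310:]=0
n,l,s,c=cv2.connectedComponentsWithStats(o.astype(np.uint8)); print(s[1:],c[1:])
P=C[o]; print(len(P),np.percentile(P[:,2],[5,50,95])); T=P[P[:,2]>.165]; print(len(T),T.mean(0),T.min(0),T.max(0))
ys,xs=np.nonzero(o); print('rect px',cv2.minAreaRect(np.c_[xs,ys].astype(np.float32)))
print('centroid at z=.18',atz(d,(ys.mean(),xs.mean()),.18))
def rz(a): a=np.radians(a); return np.array([[np.cos(a),-np.sin(a),0],[np.sin(a),np.cos(a),0],[0,0,1]])
def boxp(cx,cy,yaw,x0,x1,y0,y1,z0,z1):
    c=np.array([[x,y,z] for z in (z0,z1) for x,y in ((x0,y0),(x1,y0),(x1,y1),(x0,y1))])/1000
    return c@rz(yaw).T+np.array([cx,cy,0])
def overlay(boxes,tag,S=5):
    for cam,bx in [('scene',(180,320,100,330)),('top',(150,220,180,410))]:
        d=D[cam]; S=min(800/(bx[3]-bx[2]),590/(bx[1]-bx[0]))
        im=cv2.resize(np.clip(d['image'][bx[0]:bx[1],bx[2]:bx[3],::-1]*1.6,0,255).astype(np.uint8),None,fx=S,fy=S,interpolation=cv2.INTER_CUBIC)
        for B,col in boxes:
            p=((proj(d,B)-[bx[2],bx[0]]+.5)*S).round().astype(int)
            for k in range(4):
                for a,e in ((k,(k+1)%4),(k+4,(k+1)%4+4),(k,k+4)): cv2.line(im,tuple(map(int,p[a])),tuple(map(int,p[e])),col,1)
        cv2.imwrite(f'pics/{cam}_{tag}.png',im)
if __name__=='__main__':
    yaw=6.2; m=np.array([.5251,.1231]); u=rz(yaw)[:2,1]
    e=m-u*.125; pc=e-u*.17; pg=e-u*.016
    hb=np.array([.5660,-.3085])+u*.122
    print('edge',e,'gate',pg,'board',hb,'board end',hb+u*.14)
    bs=[(boxp(*pc,yaw,-68,68,-170,170,0,60),(255,255,0)),(boxp(*pg,yaw,-55,55,-4,4,60,180),(0,255,255)),
     (boxp(*pg,yaw,45,63,-12,12,60,120),(0,255,0)),(boxp(*pg,yaw,-63,-45,-12,12,60,120),(0,255,0)),
     (boxp(*hb,yaw,-40,40,-140,140,60,72),(255,255,255)),(boxp(*hb,yaw,-25,25,-130,-114,72,114),(0,0,255)),
     (boxp(*m,yaw,-82,-68,-7,7,50,62),(255,0,255)),(boxp(*m,yaw,68,82,-7,7,50,62),(255,0,255)),
     (boxp(.510,.3165,-7.3,-75,75,-35,35,0,12),(255,255,0)),(boxp(.510,.3165,-7.3,46,64,-15,15,12,57),(255,0,255)),(boxp(.510,.3165,-7.3,-64,-46,-15,15,12,57),(255,0,255))]
    overlay(bs,'ov1')
E
python3 ov.py
```

```text
[[297 160   8  37 109]] [[300.8349 177.9817]]
109 [0.1652 0.1785 0.1838]
104 [ 0.5354 -0.0146  0.2024] [ 0.4255 -0.025   0.1652] [0.5918 0.1193 1.4473]
rect px ((300.8499755859375, 177.95001220703125), (36.62813186645508, 2.8284268379211426), 81.8698959350586)
centroid at z=.18 [ 0.5388 -0.0167  0.18  ]
edge [ 0.5386 -0.0012] gate [ 0.5403 -0.0171] board [ 0.5528 -0.1872] board end [ 0.5377 -0.048 ]
```

View pics/scene_ov1.png

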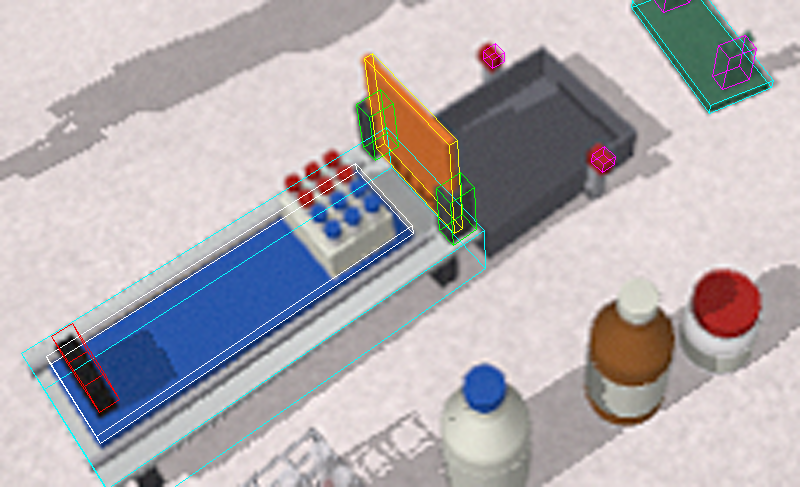

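View pics/top_ov1.png

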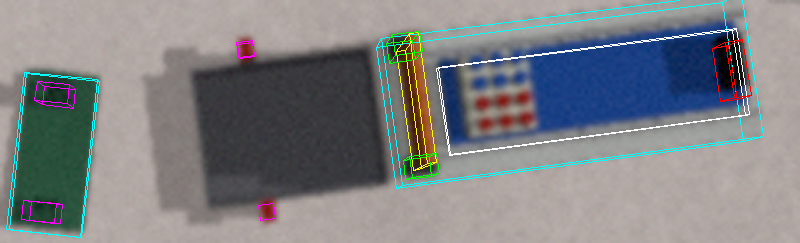

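```bash
cat > m2.py <<'E'
from ov import *
for cam in ['top','scene']:
    d=D[cam]; C=cloud(d); I=d['image'].astype(int); r,g,b=I[...,0],I[...,1],I[...,2]
    roi=(C[...,0]>.4)&(C[...,0]<.68)&(C[...,1]>-.4)&(C[...,1]<-.02)&(C[...,2]>.04)&(C[...,2]<.09)
    q=roi&(b>r*1.7)&(b>g*1.3)
    q=cv2.morphologyEx(q.astype(np.uint8),cv2.MORPH_CLOSE,np.ones((3,3)))
    ys,xs=np.nonzero(q); W=np.array([atz(d,(y,x),.072) for y,x in zip(ys,xs)])
    # bins along y: min/max x
    lo,hi,yy=[],[],[]
    for y0 in np.arange(-.30,-.13,.006):
        s=W[(W[:,1]>=y0)&(W[:,1]<y0+.006)]
        if len(s)>5: lo.append(s[:,0].min());hi.append(s[:,0].max());yy.append(y0+.003)
    yy=np.array(yy)
    for nm,v in (('lo',lo),('hi',hi)):
        p=np.polyfit(yy,v,1); print(cam,nm,'yaw',np.degrees(np.arctan(-p[0])),'x at y=-.3',np.polyval(p,-.3),'at -.13',np.polyval(p,-.13))
    print(cam,'y range',np.percentile(W[:,1],[0,.5,99.5,100]))
    # handle
    k=(r<45)&(g<45)&(b<45)&(C[...,1]<-.27)&(C[...,1]>-.36)&(C[...,2]>.105)&(C[...,0]>.5)&(C[...,0]<.62)
    P=C[k]; print('handle top',len(P),P.mean(0),cv2.minAreaRect((P[:,:2]*1000).astype(np.float32)))
    for nm in ('board_handle','board_end'):
        pass
E
python3 m2.py|grep -v '^\[\|^109\|^104\|rect px\|centroid'
```

```text
top lo yaw 4.018694059626834 x at y=-.3 0.5326968113157133 at -.13 0.5207535144028763
top hi yaw 6.49653435093764 x at y=-.3 0.6107085139203534 at -.13 0.5913498767092552
top y range [-0.3253 -0.3215 -0.0485 -0.0455]
handle top 71 [ 0.5732 -0.3067  0.1126] ((572.1258544921875, -308.3231506347656), (47.79766845703125, 14.385236740112305), 5.2154669761657715)
scene lo yaw 6.691330100980573 x at y=-.3 0.5337930901863773 at -.13 0.5138487585842572
scene hi yaw 6.335529955839228 x at y=-.3 0.6163520717389888 at -.13 0.5974771852962053
scene y range [-0.3309 -0.3277 -0.0512 -0.048 ]
handle top 120 [ 0.5782 -0.3102  0.1144] ((575.43310546875, -310.5981750488281), (48.91744613647461, 14.520751953125), 6.453669548034668)
```

```bash
cat > go.py <<'E'
from h import *
from scipy.spatial.transform import Rotation as Ro
np.set_printoptions(precision=4,suppress=True)
def st():
    o=env.get_obs(); q=np.array(o['ee_rot']); R=Ro.from_quat(q[[1,2,3,0]]).as_matrix(); return o,R
def plan(target,yaw):
    """yaw deg of thing (jaw along its y). prints turn about tool x then shift in tool axes AFTER the turn"""
    o,R=st(); p=np.array(o['tool_pos']); u=np.array([-np.sin(np.radians(yaw)),np.cos(np.radians(yaw)),0])
    out=[]
    for s in (1,-1):
        v=R.T@(s*u); a=np.arctan2(-v[1],v[2]); out.append(a)
    print('t',o['clock'],'pos',p,'x',R[:,0],'z',R[:,2],'gap',o['finger_gap'],'F',o['wrist_force'],'T',o['ft_torque'])
    for a in out:
        R2=R@Ro.from_rotvec([a,0,0]).as_matrix()
        print('turn',a,'j6',o['joint_pos'][5],'shift before turn',R.T@(np.array(target)-p)*1000,'after turn',R2.T@(np.array(target)-p)*1000)
E
python3 -c "
from go import *
plan([.540,-.018,.226],6.2)"
```

```text
t 1.2 pos [ 0.2672 -0.565   0.2261] x [ 0.  0. -1.] z [ 0.4275 -0.904  -0.    ] gap 0.08553495647733556 F [-0.0195 -0.0813 -0.0356] T [-0.0002  0.0397  0.0181]
turn -2.8080311082659155 j6 1.4673978327958568 shift before turn [   0.1203  480.4642 -377.855 ] after turn [   0.1203 -330.2684  514.3374]
turn 0.33356154532387783 j6 1.4673978327958568 shift before turn [   0.1203  480.4642 -377.855 ] after turn [   0.1203  330.2684 -514.3374]
```

>>> send_rows(
  steps=[
    [[0,0,0],0.112],
    [[0,0,0],0.112],
    [[0,0,0],0.112],
  ],
  grip=50,
)

```text
clock: 1.45
tool_pos: [0.2672, -0.565, 0.2261]
ee_rot: [0.523, 0.476, 0.523, -0.476]
wrist_force: [-0.7, 0.2, -0.5]
finger_gap: 0.0519
```

```bash
python3 -c "
from go import *
plan([.540,-.018,.226],6.2); print(env.get_obs()['joint_pos'])"
```

```text
t 1.45 pos [ 0.2672 -0.565   0.2261] x [ 0. -0. -1.] z [ 0.0929 -0.9957  0.    ] gap 0.051860659118004915 F [-0.6661  0.1649 -0.4935] T [-0.0283  0.0081  0.0173]
turn 3.1264001066841174 j6 1.8161903483466046 shift before turn [   0.1121  322.3995 -519.2992] after turn [   0.1121 -330.2515  514.3414]
turn -0.015192546905675812 j6 1.8161903483466046 shift before turn [   0.1121  322.3995 -519.2992] after turn [   0.1121  330.2515 -514.3414]
[-1.2324  0.2764 -0.0264  1.268  -0.      1.8162]
```

```bash
python3 -c "
from go import *
o,R=st(); d=np.array([.540,-.018,.226])-o['tool_pos']; n=26; a=-.121
for k in range(n):
    s=R.T@d/n*1000; print([[round(x) for x in s],a],end=', '); R=R@Ro.from_rotvec([a,0,0]).as_matrix()
"
```

```text
[[0, 12, -20], -0.121], [[0, 15, -18], -0.121], [[0, 17, -16], -0.121], [[0, 19, -14], -0.121], [[0, 20, -12], -0.121], [[0, 22, -9], -0.121], [[0, 23, -7], -0.121], [[0, 23, -4], -0.121], [[0, 23, -1], -0.121], [[0, 23, 2], -0.121], [[0, 23, 5], -0.121], [[0, 22, 7], -0.121], [[0, 21, 10], -0.121], [[0, 20, 12], -0.121], [[0, 18, 15], -0.121], [[0, 16, 17], -0.121], [[0, 14, 19], -0.121], [[0, 12, 20], -0.121], [[0, 9, 22], -0.121], [[0, 7, 23], -0.121], [[0, 4, 23], -0.121], [[0, 1, 23], -0.121], [[0, -2, 23], -0.121], [[0, -5, 23], -0.121], [[0, -7, 22], -0.121], [[0, -10, 21], -0.121],
```

>>> send_rows(
  steps=[
    [[0,12,-20],-0.121],
    [[0,15,-18],-0.121],
    [[0,17,-16],-0.121],
    [[0,19,-14],-0.121],
    [[0,20,-12],-0.121],
    [[0,22,-9],-0.121],
    [[0,23,-7],-0.121],
    [[0,23,-4],-0.121],
    [[0,23,-1],-0.121],
    [[0,23,2],-0.121],
    [[0,23,5],-0.121],
    [[0,22,7],-0.121],
  ],
)

```text
clock: 2.45
tool_pos: [0.393, -0.3071, 0.2257]
ee_rot: [0.708, -0.006, 0.706, 0.003]
wrist_force: [-0.2, 0.2, 0.1]
finger_gap: 0.05
```

```bash
python3 -c "
from go import *
plan([.540,-.018,.226],6.2); print(env.get_obs()['joint_pos'])
o,R=st(); d=np.array([.540,-.018,.226])-o['tool_pos']; n=14; a=-.121
for k in range(n):
    s=R.T@d/n*1000; print([[round(x) for x in s],a],end=', '); R=R@Ro.from_rotvec([a,0,0]).as_matrix()
"
```

```text
t 2.45 pos [ 0.393  -0.3071  0.2257] x [ 0.0019 -0.0051 -1.    ] z [0.9999 0.0126 0.0018] gap 0.05004358081812638 F [-0.2163  0.2039  0.1372] T [-0.0185 -0.0813  0.0405]
turn -1.6663814014606846 j6 0.766495290052729 shift before turn [ -1.5163 287.1931 150.6842] after turn [  -1.5163 -177.4059  271.5009]
turn 1.4752112521291085 j6 0.766495290052729 shift before turn [ -1.5163 287.1931 150.6842] after turn [  -1.5163  177.4059 -271.5009]
[-0.7917  0.0489 -0.2977  1.2191 -0.0023  0.7665]
[[0, 21, 11], -0.121], [[0, 19, 13], -0.121], [[0, 17, 15], -0.121], [[0, 15, 17], -0.121], [[0, 13, 19], -0.121], [[0, 11, 21], -0.121], [[0, 8, 22], -0.121], [[0, 6, 22], -0.121], [[0, 3, 23], -0.121], [[0, 0, 23], -0.121], [[0, -3, 23], -0.121], [[0, -6, 22], -0.121], [[0, -8, 22], -0.121], [[0, -11, 20], -0.121],
```

>>> send_rows(
  steps=[
    [[0,21,11],-0.121],
    [[0,19,13],-0.121],
    [[0,17,15],-0.121],
    [[0,15,17],-0.121],
    [[0,13,19],-0.121],
    [[0,11,21],-0.121],
    [[0,8,22],-0.121],
    [[0,6,22],-0.121],
    [[0,3,23],-0.121],
    [[0,0,23],-0.121],
  ],
)

```text
clock: 3.28
tool_pos: [0.4975, -0.0878, 0.2268]
ee_rot: [0.571, -0.421, 0.571, 0.414]
wrist_force: [0.7, 0.1, 0.0]
finger_gap: 0.0498
```

```bash
python3 -c "
from go import *
plan([.540,-.018,.226],6.2); print(env.get_obs()['joint_pos'])
"
```

```text
t 3.2833 pos [ 0.4975 -0.0878  0.2268] x [ 0.0062 -0.0075 -1.    ] z [ 0.3031  0.9529 -0.0053] gap 0.04982735490516836 F [0.7053 0.0937 0.0112] T [ 0.0224 -0.0202  0.0271]
turn -0.416162021716224 j6 0.008507057067019373 shift before turn [  0.5329 -19.3132  79.3529] after turn [  0.5329 -49.7434  64.7725]
turn 2.7254306318735693 j6 0.008507057067019373 shift before turn [  0.5329 -19.3132  79.3529] after turn [  0.5329  49.7434 -64.7725]
[-0.2994  0.058  -0.2858  1.2188 -0.0054  0.0085]
```

>>> send_rows(
  steps=[
    [[0,-6,19],-0.104],
    [[0,-9,18],-0.104],
    [[0,-11,17],-0.104],
    [[0,-13,14],-0.104],
    [[0,0,0],0],
    [[0,0,0],0],
  ],
)

```text
clock: 3.78
tool_pos: [0.5498, -0.0174, 0.2274]
ee_rot: [-0.464, 0.537, -0.464, -0.53]
wrist_force: [-0.2, -0.1, 0.5]
finger_gap: 0.0502
```

```bash
cat > look2.py <<'E'
from go import *
import pickle,sys
tag=sys.argv[1]
D={}
for cam in ['scene','top']: D[cam]=dict(env.get_image(cam))
pickle.dump(D,open('D_%s.pkl'%tag,'wb'))
for cam,bx in [('scene',(150,320,100,340)),('top',(130,240,170,410))]:
    cv2.imwrite(f'pics/{cam}_{tag}.png',cv2.resize(np.clip(D[cam]['image'][bx[0]:bx[1],bx[2]:bx[3],::-1]*1.5,0,255).astype(np.uint8),None,fx=3.3,fy=3.3,interpolation=cv2.INTER_CUBIC))
E
python3 -c "
from go import *
plan([.540,-.018,.226],6.2)
"; python3 look2.py a
```

```text
t 3.7833 pos [ 0.5498 -0.0174  0.2274] x [ 0.0085 -0.0068 -0.9999] z [-0.1381  0.9904 -0.0079] gap 0.05021583252427259 F [-0.226  -0.1287  0.4701] T [-0.0704  0.0511 -0.0072]
turn 0.030445358153909138 j6 -0.2848495336139774 shift before turn [1.2792 9.7811 0.7745] after turn [1.2792 9.8001 0.4764]
turn -3.111147295435884 j6 -0.2848495336139774 shift before turn [1.2792 9.7811 0.7745] after turn [ 1.2792 -9.8001 -0.4764]
```

View pics/scene_a.png

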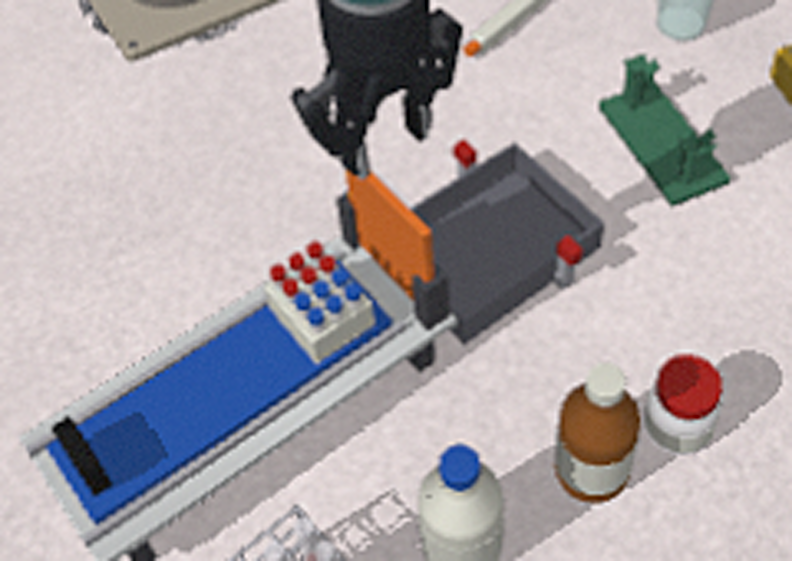

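>>> send_rows(
  steps=[
    [[0,5,0.5],0.015],
    [[0,5,0.5],0.015],
    [[12,0,0],0],
    [[16,0,0],0],
    [[16,0,0],0],
    [[12,0,0],0],
    [[6,0,0],0],
    [[0,0,0],0],
  ],
)

```text
clock: 4.55
tool_pos: [0.5343, -0.0235, 0.1609]
ee_rot: [-0.477, 0.526, -0.477, -0.518]
wrist_force: [0.3, 0.1, 0.6]
finger_gap: 0.0499
```

```bash
python3 -c "
from go import *
plan([.540,-.018,.164],6.2)
"; python3 look2.py b
```

```text
t 4.55 pos [ 0.5343 -0.0235  0.1609] x [ 0.0084 -0.008  -0.9999] z [-0.091   0.9958 -0.0087] gap 0.04991259960087459 F [0.3226 0.0598 0.6316] T [ 0.0027  0.0271 -0.0137]
turn -0.017009559172141312 j6 -0.2523787354435429 shift before turn [-3.0553 -6.2371  4.913 ] after turn [-3.0553 -6.3198  4.8062]
turn 3.124583094417652 j6 -0.2523787354435429 shift before turn [-3.0553 -6.2371  4.913 ] after turn [-3.0553  6.3198 -4.8062]
```

View pics/scene_b.png

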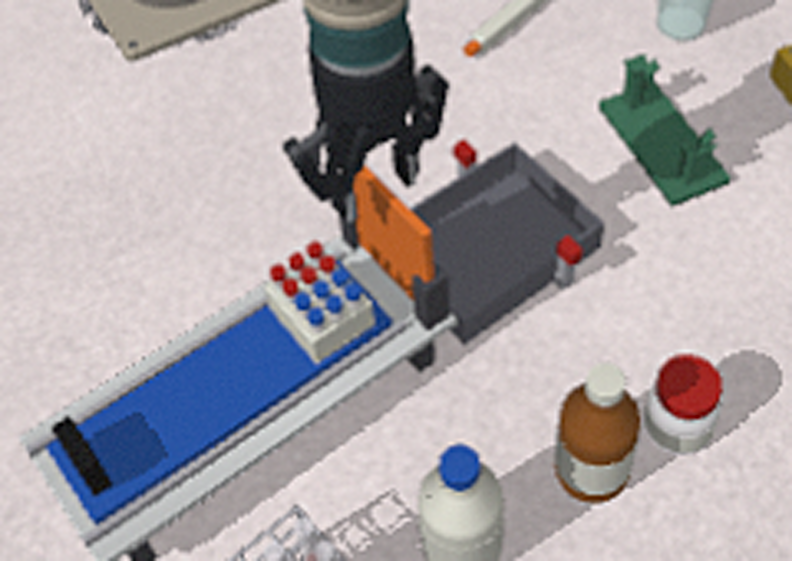

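View pics/top_b.png

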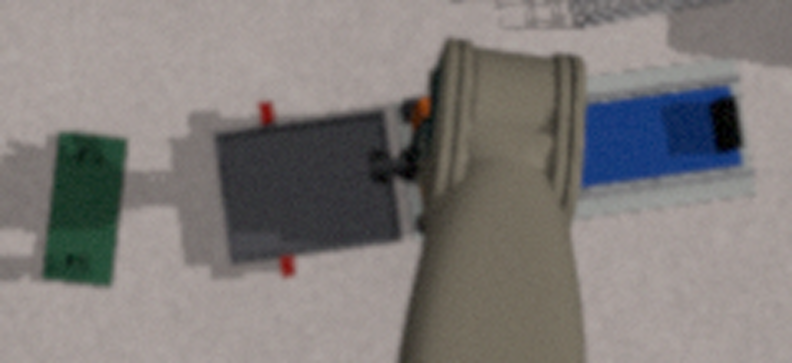

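```bash
python3 -c "
from go import *
import pickle
D=pickle.load(open('D_b.pkl','rb'))
for cam,b in (('scene',(100,150)),('top',(170,130))):
    d=D[cam]; p=proj(d,[[.5343,-.0235,.1609],[.5343,-.0235,.142],[.540,-.018,.18],[.54,-.018,.06]]); print(cam,(p-b)*3.3)
d=D['scene'];C=cloud(d);I=d['image'].astype(int);r,g,b=I[...,0],I[...,1],I[...,2]
o=(r>110)&(g>b*1.6)&(r>g*1.5)&(C[...,1]>-.05)&(C[...,1]<.03)&(C[...,0]>.45)&(C[...,0]<.65)
P=C[o&(C[...,2]>.165)]; print(len(P),P.min(0),P.max(0),P.mean(0))
P=C[o&(C[...,2]>.12)&(C[...,2]<.165)]; A=np.c_[P[:,0],P[:,2],np.ones(len(P))]; print('plane y=',np.linalg.lstsq(A,P[:,1],rcond=None)[0], 'front y at .54,.18')
"
```

```text
scene [[377.4728 202.9193]
 [379.0156 216.9181]
 [385.3393 190.0679]
 [393.8905 274.8583]]
top [[437.2744 165.093 ]
 [435.0249 166.9033]
 [433.1863 156.9069]
 [420.0908 168.428 ]]
93 [ 0.5071 -0.0272  0.1653] [ 0.5946 -0.0113  0.1848] [ 0.5624 -0.0194  0.1776]
plane y= [ 0.1156 -0.0102 -0.0845] front y at .54,.18
```

>>> send_rows(
  steps=[
    [[-1,-3,2.5],-0.008],
    [[-1,-3,2.5],-0.008],
    [[0,0,0],0],
  ],
)

```text
clock: 4.9
tool_pos: [0.5427, -0.018, 0.1667]
ee_rot: [-0.473, 0.532, -0.471, -0.52]
wrist_force: [-1.0, 0.2, 1.0]
finger_gap: 0.0501
```

```bash
python3 -c "
from go import *
plan([.540,-.0185,.162],6.3)
"
```

```text
t 4.9 pos [ 0.5427 -0.018   0.1667] x [ 0.0144 -0.0087 -0.9999] z [-0.1078  0.9941 -0.0102] gap 0.050066979396415315 F [-0.9926  0.1637  1.006 ] T [0.0024 0.0647 0.0546]
turn -0.0018284672909558283 j6 -0.2567231997870118 shift before turn [ 4.7046  2.8278 -0.1897] after turn [ 4.7046  2.8282 -0.1846]
turn 3.1397641862988372 j6 -0.2567231997870118 shift before turn [ 4.7046  2.8278 -0.1897] after turn [ 4.7046 -2.8282  0.1846]
```

>>> send_rows(
  steps=[
    [[3,0,0],0],
    [[0,0,0],0],
    [[0,0,0],0],
    [[0,0,0],0],
    [[0,0,0],0],
    [[0,0,0],0],
  ],
  grip=0,
  force=60,
)

```text
clock: 5.4
tool_pos: [0.545, -0.0176, 0.1657]
ee_rot: [-0.474, 0.534, -0.47, -0.519]
wrist_force: [-0.6, 0.6, -0.5]
finger_gap: 0.0063
```

```bash
python3 -c "
from go import *
plan([.540,-.0185,.235],6.3)
"
```

```text
t 5.4 pos [ 0.545  -0.0176  0.1657] x [ 0.0188 -0.0094 -0.9998] z [-0.109   0.994  -0.0114] gap 0.006290308080241273 F [-0.5811  0.6195 -0.535 ] T [ 0.0313 -0.1243 -0.0164]
turn -0.0005363860411757468 j6 -0.25674725245160374 shift before turn [-69.3529   3.8453  -1.0886] after turn [-69.3529   3.8459  -1.0865]
turn 3.1410562675486173 j6 -0.25674725245160374 shift before turn [-69.3529   3.8453  -1.0886] after turn [-69.3529  -3.8459   1.0865]
```

>>> send_rows(
  steps=[
    [[-8,0,0],0],
    [[-12,0,0],0],
    [[-13,-0.5,0],0],
    [[-13,-0.5,0],0],
    [[-12,0,0],0],
    [[-10,0,0],0],
  ],
)

```text
clock: 5.9
tool_pos: [0.5431, -0.0164, 0.2341]
ee_rot: [-0.473, 0.532, -0.471, -0.521]
wrist_force: [-0.0, -0.0, -1.5]
finger_gap: 0.0061
```

```bash
python3 -c "
from go import *
plan([.540,-.0185,.240],6.3)
"; python3 look2.py c
```

```text
t 5.9 pos [ 0.5431 -0.0164  0.2341] x [ 0.0141 -0.0072 -0.9999] z [-0.1088  0.994  -0.0087] gap 0.006056706916189176 F [-0.0209 -0.0232 -1.5456] T [ 0.0408  0.0271 -0.0523]
turn -0.0008625117625171605 j6 -0.2554442132402242 shift before turn [-5.8938  3.2291 -1.822 ] after turn [-5.8938  3.2307 -1.8193]
turn 3.140730141827276 j6 -0.2554442132402242 shift before turn [-5.8938  3.2291 -1.822 ] after turn [-5.8938 -3.2307  1.8193]
```

View pics/scene_c.png

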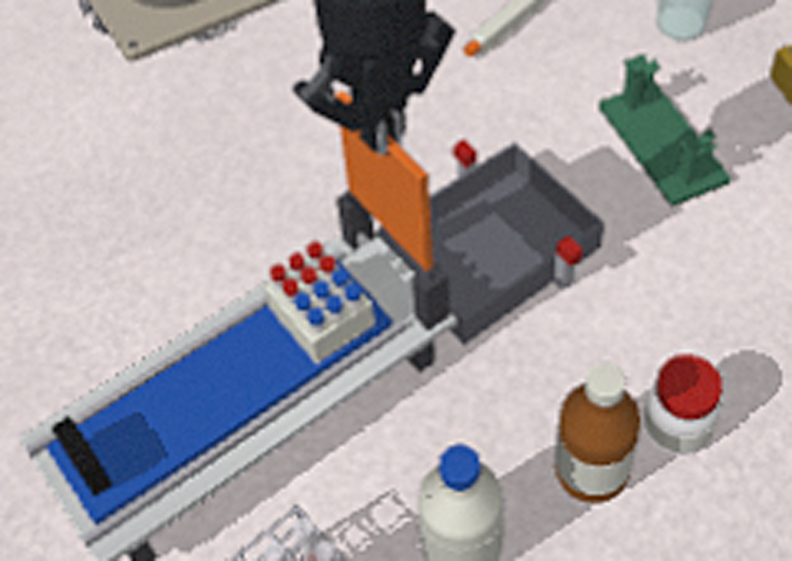

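```bash
cat > pan.py <<'E'
from go import *
import pickle,sys
def panel(d,tcp,R,ylo,yhi):
    C=cloud(d);I=d['image'].astype(int);r,g,b=I[...,0],I[...,1],I[...,2]
    o=(r>g*1.5)&(g>b*1.5)&(r>100)&(C[...,1]>ylo)&(C[...,1]<yhi)&(C[...,0]>.4)&(C[...,0]<.68)&(C[...,2]>.03)
    o=cv2.erode(o.astype(np.uint8),np.ones((2,2)))>0
    P=C[o]; P=P[P[:,2]>P[:,2].max()-.11] 
    A=np.c_[P[:,0],P[:,2],np.ones(len(P))]; w=np.ones(len(P))
    for _ in range(8):
        c=np.linalg.lstsq(A*w[:,None],P[:,1]*w,rcond=None)[0]; res=P[:,1]-A@c; w=(abs(res)<.004).astype(float)
    yaw=np.degrees(np.arctan(c[0])); u=np.array([-np.sin(np.radians(yaw)),np.cos(np.radians(yaw))]); v=np.array([u[1],-u[0]])
    Q=P[w>0]; s=Q[:,:2]@v
    print('n',len(Q),'yaw',yaw,'dy/dz',c[1],'front y at tcp x',c[0]*tcp[0]+c[1]*tcp[2]+c[2],'z range',Q[:,2].min(),Q[:,2].max())
    print('width extents rel tcp',np.percentile(s,[0,1,99,100])-tcp[:2]@v)
    # bottom edge along width
    return o
if __name__=='__main__':
    tag,ylo,yhi=sys.argv[1],float(sys.argv[2]),float(sys.argv[3])
    D=pickle.load(open('D_%s.pkl'%tag,'rb')); o,R=st()
    m=panel(D['scene'],np.array(o['tool_pos']),R,ylo,yhi)
    ys,xs=np.nonzero(m); print('px rect',cv2.minAreaRect(np.c_[xs,ys].astype(np.float32)))
E
python3 pan.py c -.06 .04
```

```text
n 469 yaw 6.591205546519306 dy/dz 0.006059820446567013 front y at tcp x -0.0212274144058026 z range 0.14273960545126074 0.2526216656619399
width extents rel tcp [-0.0525 -0.0494  0.0482  0.0494]
px rect ((216.50001525878906, 204.50003051757812), (53.740116119384766, 18.384775161743164), 45.0)
```

```bash
cat > rows.py <<'E'
from go import *
import sys
t=np.array(eval(sys.argv[1])); yaw=float(sys.argv[2]); n=int(sys.argv[3])
o,R=st(); u=np.array([-np.sin(np.radians(yaw)),np.cos(np.radians(yaw)),0]); v=R.T@u; A=np.arctan2(-v[1],v[2]); a=round(A/n,3)
d=t-o['tool_pos']
w=np.ones(n); 
if n>4: w[0]=.5;w[-1]=.5; w[-2]=.75
w/=w.sum()
print('turn total',A)
for k in range(n):
    s=R.T@d*w[k]*1000; print([[round(x,1) for x in s],a],end=', '); R=R@Ro.from_rotvec([a,0,0]).as_matrix()
E
python3 rows.py "[.511,.316,.240]" -7.3 14
```

```text
turn total 0.23651541209828864
[[np.float64(-0.3), np.float64(-0.1), np.float64(13.1)], np.float64(0.017)], [[np.float64(-0.6), np.float64(0.2), np.float64(26.2)], np.float64(0.017)], [[np.float64(-0.6), np.float64(0.6), np.float64(26.2)], np.float64(0.017)], [[np.float64(-0.6), np.float64(1.1), np.float64(26.2)], np.float64(0.017)], [[np.float64(-0.6), np.float64(1.5), np.float64(26.2)], np.float64(0.017)], [[np.float64(-0.6), np.float64(2.0), np.float64(26.1)], np.float64(0.017)], [[np.float64(-0.6), np.float64(2.4), np.float64(26.1)], np.float64(0.017)], [[np.float64(-0.6), np.float64(2.9), np.float64(26.1)], np.float64(0.017)], [[np.float64(-0.6), np.float64(3.3), np.float64(26.0)], np.float64(0.017)], [[np.float64(-0.6), np.float64(3.8), np.float64(25.9)], np.float64(0.017)], [[np.float64(-0.6), np.float64(4.2), np.float64(25.9)], np.float64(0.017)], [[np.float64(-0.6), np.float64(4.6), np.float64(25.8)], np.float64(0.017)], [[np.float64(-0.5), np.float64(3.8), np.float64(19.3)], np.float64(0.017)], [[np.float64(-0.3), np.float64(2.8), np.float64(12.8)], np.float64(0.017)],
```

>>> send_rows(
  steps=[
    [[-8,0,0],0],
    [[-2,0,13],0.017],
    [[0,0,26],0.017],
    [[0,1,26],0.017],
    [[0,1,26],0.017],
    [[0,1,26],0.017],
    [[0,2,26],0.017],
    [[0,3,26],0.017],
    [[0,3,26],0.017],
    [[0,3,26],0.017],
  ],
)

```text
clock: 6.83
tool_pos: [0.5194, 0.2071, 0.2407]
ee_rot: [0.515, -0.489, 0.516, 0.479]
wrist_force: [0.8, -0.1, -2.0]
finger_gap: 0.006
```

```bash
python3 -c "
from go import *
plan([.511,.316,.235],-7.3)
"
```

```text
t 6.8333 pos [0.5194 0.2071 0.2407] x [ 0.0081 -0.0117 -0.9999] z [ 0.0625  0.998  -0.0112] gap 0.00601976186265808 F [ 0.8065 -0.0849 -1.9892] T [ 0.0821 -0.0402  0.014 ]
turn 0.06492725819151043 j6 0.33353603987162733 shift before turn [  4.3274  15.2515 108.1708] after turn [  4.3274  22.2377 106.9533]
turn -3.0766653953982828 j6 0.33353603987162733 shift before turn [  4.3274  15.2515 108.1708] after turn [   4.3274  -22.2377 -106.9533]
```

>>> send_rows(
  steps=[
    [[1,3,25],0.013],
    [[1,4,24],0.013],
    [[1,5,22],0.013],
    [[0,5,16],0.013],
    [[0,3,10],0.013],
    [[0,1,3],0],
  ],
)

```text
clock: 7.33
tool_pos: [0.5021, 0.3173, 0.2329]
ee_rot: [0.527, -0.471, 0.533, 0.464]
wrist_force: [-0.0, 0.3, -0.5]
finger_gap: 0.0058
```

```bash
python3 -c "
from go import *
plan([.511,.316,.235],-7.3)
"; sed -i 's/(150,320,100,340)/(130,250,200,400)/' look2.py; python3 look2.py d; python3 pan.py d .25 .38
```

```text
t 7.3333 pos [0.5021 0.3173 0.2329] x [ 0.0003 -0.0135 -0.9999] z [ 0.1253  0.992  -0.0133] gap 0.005828932142244688 F [-0.0399  0.32   -0.5139] T [-0.0179  0.0009 -0.0498]
turn 0.0018008579435484565 j6 0.5865173278138827 shift before turn [-2.0377 -8.9701 -0.1967] after turn [-2.0377 -8.9704 -0.1805]
turn -3.1397917956462447 j6 0.5865173278138827 shift before turn [-2.0377 -8.9701 -0.1967] after turn [-2.0377  8.9704  0.1805]
n 532 yaw -6.846218440098936 dy/dz 0.00991263618363053 front y at tcp x 0.31186473379487595 z range 0.14013744633018776 0.2500178049500102
width extents rel tcp [-0.0499 -0.0488  0.0492  0.0507]
px rect ((305.5268859863281, 150.65403747558594), (21.608259201049805, 42.57371139526367), 8.53076457977295)
```

View pics/scene_d.png

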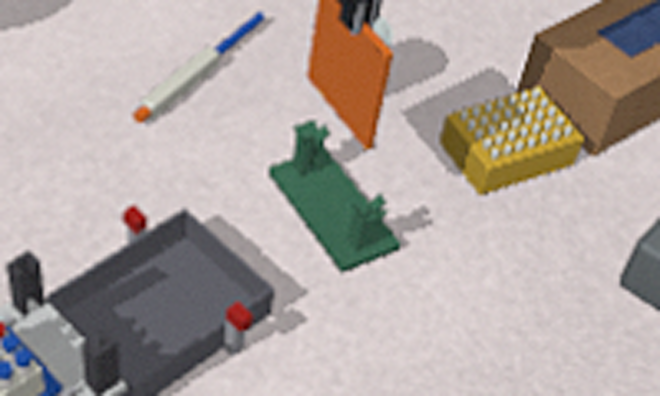

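```bash
python3 - <<'E'
from go import *
import pickle
D=pickle.load(open('D1.pkl','rb'));
from ov import boxp,rz
for cam in ('scene','top'):
    d=D[cam];C=cloud(d);I=d['image'].astype(int);r,g,b=I[...,0],I[...,1],I[...,2]
    q=(g>r*1.25)&(g>b*1.05)&(C[...,0]>.4)&(C[...,0]<.62)&(C[...,1]>.24)&(C[...,1]<.38)
    for lo,hi in ((.05,.08),(.005,.02)):
        P=C[q&(C[...,2]>lo)&(C[...,2]<hi)]
        for s in (P[P[:,0]<.51],P[P[:,0]>.51]): print(cam,lo,len(s),s.mean(0),s.min(0),s.max(0))
# detailed overlay: slot walls
bs=[]
for (cx,cy,yaw) in [(.510,.316,-7.3)]:
    for sx in (-1,1):
        x0,x1=sorted((46*sx,64*sx))
        bs+= [(boxp(cx,cy,yaw,x0,x1,6,6,12,57),(0,255,255)),(boxp(cx,cy,yaw,x0,x1,-6,-6,12,57),(0,255,255))]
    bs.append((boxp(cx,cy,yaw,-75,75,-35,35,0,12),(255,255,0)))
for cam,bx in [('scene',(165,225,270,330)),('top',(165,225,165,225))]:
    d=D[cam]; S=9.6
    im=cv2.resize(np.clip(d['image'][bx[0]:bx[1],bx[2]:bx[3],::-1]*1.8,0,255).astype(np.uint8),None,fx=S,fy=S,interpolation=cv2.INTER_CUBIC)
    im0=im.copy()
    for B,col in bs:
        p=((proj(d,B)-[bx[2],bx[0]]+.5)*S).round().astype(int)
        for k in range(4):
            for a,e in ((k,(k+1)%4),(k+4,(k+1)%4+4),(k,k+4)): cv2.line(im,tuple(map(int,p[a])),tuple(map(int,p[e])),col,1)
    cv2.imwrite(f'pics/{cam}_hold.png',im)
a=cv2.imread('pics/scene_hold.png');b=cv2.imread('pics/top_hold.png'); cv2.imwrite('pics/hold.png',cv2.resize(np.hstack([a,b]),(800,400)))
E
```

```text
[[297 160   8  37 109]] [[300.8349 177.9817]]
109 [0.1652 0.1785 0.1838]
104 [ 0.5354 -0.0146  0.2024] [ 0.4255 -0.025   0.1652] [0.5918 0.1193 1.4473]
rect px ((300.8499755859375, 177.95001220703125), (36.62813186645508, 2.8284268379211426), 81.8698959350586)
centroid at z=.18 [ 0.5388 -0.0167  0.18  ]
scene 0.05 54 [0.4569 0.3195 0.0606] [0.446  0.3019 0.0506] [0.4691 0.3331 0.07  ]
scene 0.05 49 [0.5696 0.3024 0.0611] [0.5569 0.2855 0.0503] [0.5818 0.3195 0.0737]
scene 0.005 273 [0.4796 0.3112 0.0143] [0.4374 0.2765 0.0072] [0.5099 0.352  0.0198]
scene 0.005 312 [0.5511 0.3004 0.0137] [0.5105 0.2671 0.0051] [0.5915 0.3449 0.0199]
top 0.05 53 [0.4553 0.3217 0.0628] [0.4463 0.3046 0.0512] [0.4659 0.3367 0.0714]
top 0.05 60 [0.5689 0.3068 0.0627] [0.5566 0.2889 0.0503] [0.5799 0.3256 0.077 ]
top 0.005 361 [0.4793 0.3159 0.0119] [0.44   0.2812 0.0054] [0.51   0.3557 0.0196]
top 0.005 368 [0.5424 0.3093 0.0118] [0.51   0.2732 0.0053] [0.586  0.3479 0.0196]
```

View pics/hold.png

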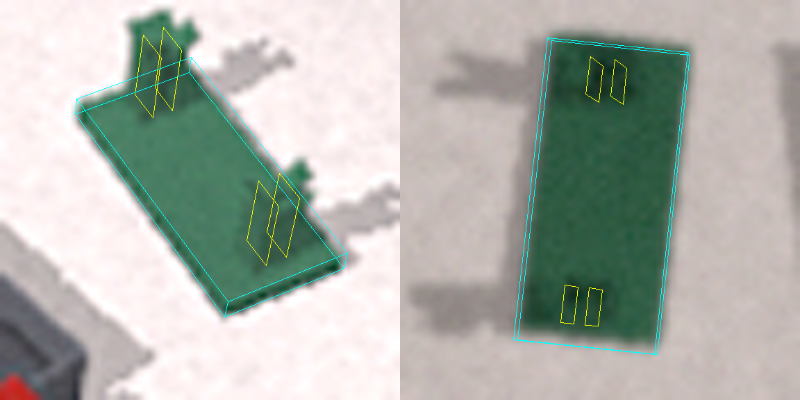

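>>> send_rows(
  steps=[
    [[6,-3,0],0],
    [[12,-3,0],0],
    [[12,-1,0],0],
    [[10,0,0],0],
    [[0,0,0],0],
  ],
)

```text
clock: 7.85
tool_pos: [0.5107, 0.3106, 0.1886]
ee_rot: [0.527, -0.471, 0.535, 0.462]
wrist_force: [-0.2, 0.0, -1.9]
finger_gap: 0.0061
```

```bash
python3 -c "
from go import *
plan([.510,.317,.118],-7.4)
"; sed -i 's/(130,250,200,400)/(150,230,250,350)/;s/fx=3.3,fy=3.3/fx=6,fy=6/;s/(130,240,170,410)/(160,230,160,240)/' look2.py; python3 look2.py e; python3 pan.py e .25 .38
```

```text
t 7.85 pos [0.5107 0.3106 0.1886] x [-0.0002 -0.0162 -0.9999] z [ 0.129   0.9915 -0.0161] gap 0.006145862147286227 F [-0.2433  0.0446 -1.8719] T [ 0.0203  0.0895 -0.0128]
turn -0.00015993625815480359 j6 0.5749318297839541 shift before turn [70.4771  1.6552  7.4048] after turn [70.4771  1.654   7.4051]
turn 3.1414327173316385 j6 0.5749318297839541 shift before turn [70.4771  1.6552  7.4048] after turn [70.4771 -1.654  -7.4051]
n 468 yaw -7.125874746684916 dy/dz 0.013488350092299872 front y at tcp x 0.30504996836846276 z range 0.09753940651122997 0.20740956921038015
width extents rel tcp [-0.0511 -0.0483  0.0481  0.0509]
px rect ((303.56756591796875, 164.5946044921875), (21.043071746826172, 40.44215393066406), 9.462322235107422)
```

View pics/scene_e.png

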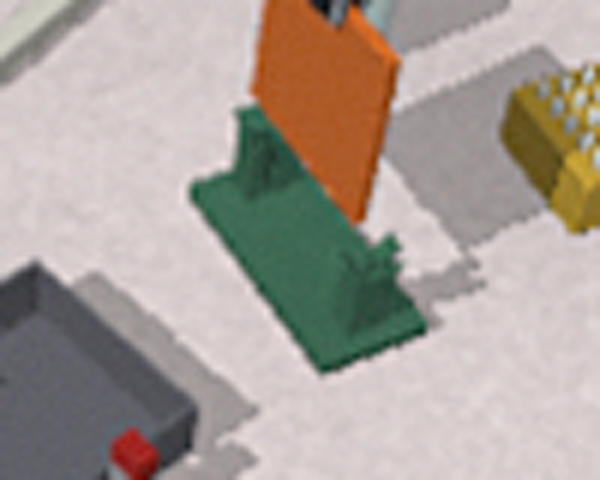

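>>> send_rows(
  steps=[
    [[0,0,4],0],
    [[0,0,2],0],
    [[0,0,0],0],
  ],
)

```text
clock: 8.2
tool_pos: [0.513, 0.3175, 0.1913]
ee_rot: [0.529, -0.471, 0.534, 0.462]
wrist_force: [0.7, -0.6, -1.2]
finger_gap: 0.0058
```

```bash
python3 -c "
from go import *
plan([.510,.3175,.118],-7.4)
"
```

```text
t 8.2 pos [0.513  0.3175 0.1913] x [ 0.0032 -0.0143 -0.9999] z [ 0.1297  0.9915 -0.0137] gap 0.005808274946925624 F [ 0.7471 -0.6116 -1.2499] T [0.0639 0.0001 0.0041]
turn -0.0008310203484580646 j6 0.5842389816595931 shift before turn [73.3238  3.3381  0.572 ] after turn [73.3238  3.3376  0.5748]
turn 3.1407616332413353 j6 0.5842389816595931 shift before turn [73.3238  3.3381  0.572 ] after turn [73.3238 -3.3376 -0.5748]
```

>>> send_rows(
  steps=[
    [[6,1,0.8],0],
    [[7,1,0.8],0],
    [[6,0,0.6],0],
  ],
)

```text
clock: 8.45
tool_pos: [0.5133, 0.3215, 0.1741]
ee_rot: [0.531, -0.472, 0.532, 0.462]
wrist_force: [0.5, 0.5, -0.8]
finger_gap: 0.0059
```

```bash
python3 -c "
from go import *
plan([.510,.3175,.118],-7.4)
";  python3 look2.py f; python3 pan.py f .25 .38
```

```text
t 8.45 pos [0.5133 0.3215 0.1741] x [ 0.009  -0.0115 -0.9999] z [ 0.129   0.9916 -0.0102] gap 0.005912409860180382 F [ 0.4666  0.4786 -0.8112] T [ 0.0433  0.0179 -0.0063]
turn -7.913788359760735e-05 j6 0.5890996153578777 shift before turn [56.1507  3.3319 -3.7771] after turn [56.1507  3.3322 -3.7769]
turn 3.1415135157061957 j6 0.5890996153578777 shift before turn [56.1507  3.3319 -3.7771] after turn [56.1507 -3.3322  3.7769]
n 481 yaw -7.00007097302595 dy/dz 0.009578124750285355 front y at tcp x 0.31611758060202255 z range 0.0816530881829197 0.19150379347178845
width extents rel tcp [-0.0487 -0.0462  0.0503  0.0514]
px rect ((307.4024658203125, 165.87806701660156), (40.29283142089844, 20.77111053466797), 51.34019470214844)
```

View pics/scene_f.png

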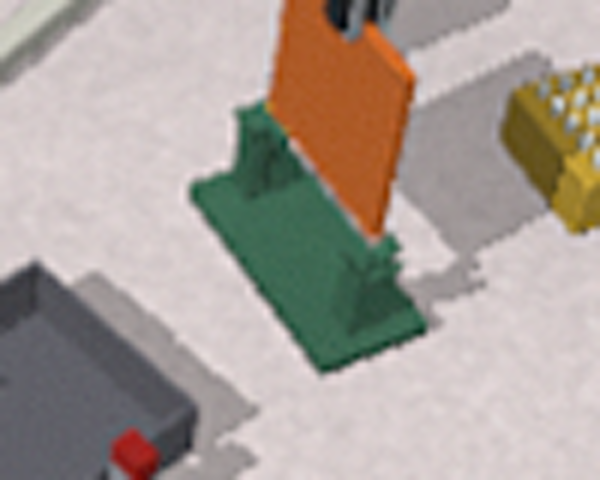

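```bash
python3 -c "
from go import *
plan([.510,.3175,.118],-7.4)
for i in range(4): env.get_image('top')
plan([.510,.3175,.118],-7.4)
for i in range(2): env.get_image('top')
plan([.510,.3175,.118],-7.4)
"
```

```text
t 8.55 pos [0.5122 0.3208 0.1728] x [ 0.0061 -0.013  -0.9999] z [ 0.1289  0.9916 -0.0121] gap 0.00602923757076365 F [-0.3692 -0.3423 -0.9993] T [ 0.011   0.013  -0.0327]
turn -6.440113317326209e-05 j6 0.5889791734661163 shift before turn [54.824   2.215  -2.9205] after turn [54.824   2.2152 -2.9203]
turn 3.14152825245662 j6 0.5889791734661163 shift before turn [54.824   2.215  -2.9205] after turn [54.824  -2.2152  2.9203]
t 8.75 pos [0.5134 0.3211 0.1745] x [ 0.0085 -0.0118 -0.9999] z [ 0.1293  0.9915 -0.0106] gap 0.0060285841191013234 F [ 0.0183 -0.2998 -1.1105] T [0.0053 0.0372 0.0349]
turn -0.00043334263180287377 j6 0.5889421291250507 shift before turn [56.5226  3.4327 -3.422 ] after turn [56.5226  3.4342 -3.4205]
turn 3.1411593109579905 j6 0.5889421291250507 shift before turn [56.5226  3.4327 -3.422 ] after turn [56.5226 -3.4342  3.4205]
t 8.85 pos [0.5135 0.3212 0.1747] x [ 0.0089 -0.0116 -0.9999] z [ 0.1294  0.9915 -0.0104] gap 0.00557514107840539 F [-0.2288 -0.1156 -0.9022] T [ 0.0071  0.0187 -0.0181]
turn -0.0004909514079306236 j6 0.5889543985219396 shift before turn [56.713   3.5935 -3.5062] after turn [56.713   3.5952 -3.5045]
turn 3.141101702181863 j6 0.5889543985219396 shift before turn [56.713   3.5935 -3.5062] after turn [56.713  -3.5952  3.5045]
```

>>> send_rows(
  steps=[
    [[0,3,-3.2],0],
  ],
)

```text
clock: 8.93
tool_pos: [0.5109, 0.3187, 0.175]
ee_rot: [0.531, -0.472, 0.531, 0.461]
wrist_force: [0.8, 0.6, -0.7]
finger_gap: 0.0057
```

```bash
cat > settle.py <<'E'
from go import *
import sys
for i in range(3): env.get_image('top'); 
o=env.get_obs(); print(o['tool_pos'])
for i in range(3): env.get_image('top')
plan(eval(sys.argv[1]),float(sys.argv[2]))
E
python3 settle.py "[.510,.3175,.118]" -7.4
```

```text
[0.5099 0.3182 0.1749]
t 9.2333 pos [0.5102 0.3184 0.1749] x [ 0.0092 -0.0115 -0.9999] z [ 0.1294  0.9915 -0.0102] gap 0.005893185820436227 F [-0.2972 -0.7127 -0.8283] T [ 0.0211  0.0705 -0.0569]
turn -0.0005540038798425671 j6 0.5872870036004428 shift before turn [56.8774  0.6893 -0.2984] after turn [56.8774  0.6895 -0.298 ]
turn 3.1410386497099507 j6 0.5872870036004428 shift before turn [56.8774  0.6893 -0.2984] after turn [56.8774 -0.6895  0.298 ]
```

```bash
python3 look2.py g; python3 pan.py g .25 .38
```

```text
n 452 yaw -7.058579497893366 dy/dz 0.00804628159530174 front y at tcp x 0.31283137372055575 z range 0.08544733558491338 0.19514694631825663
width extents rel tcp [-0.0504 -0.0481  0.0498  0.0508]
px rect ((305.0540466308594, 166.17567443847656), (20.878671646118164, 39.45575714111328), 9.462322235107422)
```

View pics/scene_g.png

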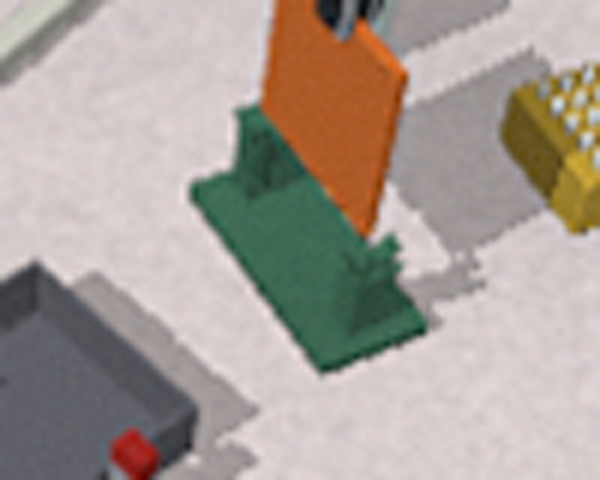

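View pics/top_g.png

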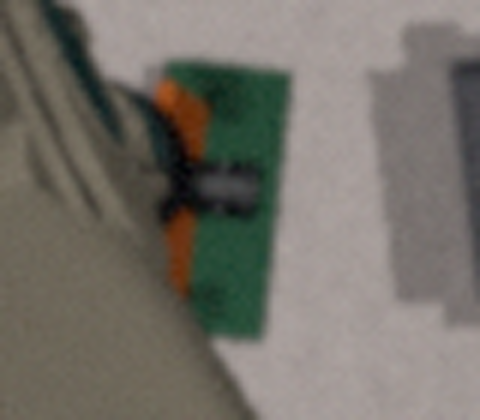

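```bash
python3 - <<'E' | tail -3
from go import *
import pickle
from ov import rz
d=pickle.load(open('D_g.pkl','rb'))['scene']
for y in (-10,0,10):
    P=[(np.array([x,y,z])/1000)@rz(-7.4).T+[.510,.316,0] for x,z in ((55,67),(-55,67))]
    print(y,(proj(d,P)-[250,150])*6+3)
E
```

```text
[267.8445 115.4834]]
10 [[388.982  242.0879]
 [283.1028 110.0405]]
```

>>> send_rows(
  steps=[
    [[6,0.3,0],0],
    [[6,0.3,0.1],0],
  ],
)

```text
clock: 9.5
tool_pos: [0.5133, 0.3194, 0.1654]
ee_rot: [0.534, -0.473, 0.529, 0.46]
wrist_force: [4.3, -1.0, 14.1]
finger_gap: 0.0061
```

```bash
python3 settle.py "[.510,.3175,.118]" -7.4
```

```text
[0.5126 0.3192 0.165 ]
t 9.8 pos [0.5125 0.3192 0.1649] x [ 0.0153 -0.0099 -0.9998] z [ 0.1298  0.9915 -0.0078] gap 0.005861726797252064 F [ 2.854  -1.2442  4.5732] T [-0.2227 -0.6977  0.0277]
turn -0.0008749373178112416 j6 0.5877100538181295 shift before turn [46.9025  3.0359 -1.6144] after turn [46.9025  3.0373 -1.6117]
turn 3.140717716271982 j6 0.5877100538181295 shift before turn [46.9025  3.0359 -1.6144] after turn [46.9025 -3.0373  1.6117]
```

```bash
python3 look2.py h; python3 pan.py h .25 .38; python3 -c "
import cv2
for c in ('scene','top'):
    pass
import pickle,numpy as np
d=pickle.load(open('D_h.pkl','rb'))['scene']['image'][160:215,275:330,::-1]
cv2.imwrite('pics/h_z.png',cv2.resize(np.clip(d*1.5,0,255).astype(np.uint8),None,fx=10,fy=10,interpolation=cv2.INTER_LANCZOS4))"
```

```text
n 469 yaw -7.010668584875543 dy/dz 0.008173019851627272 front y at tcp x 0.3135199238998289 z range 0.0721608872886061 0.18142813952369433
width extents rel tcp [-0.0507 -0.0479  0.0499  0.0515]
px rect ((305.5135192871094, 169.58108520507812), (21.262897491455078, 38.626731872558594), 8.972626686096191)
```

View pics/h_z.png

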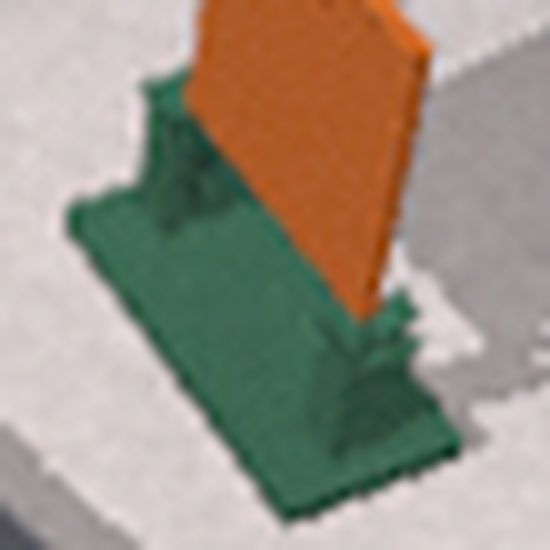

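View pics/top_h.png

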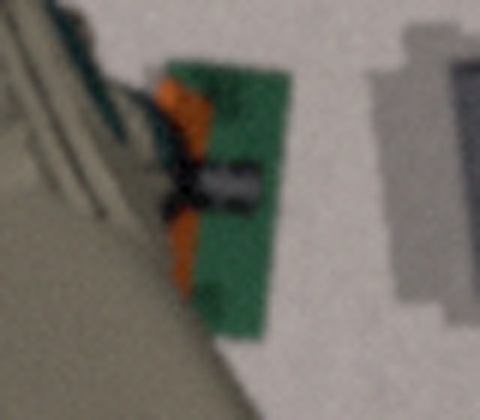

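```bash
python3 - <<'E' | tail -8
from go import *
import pickle
D=pickle.load(open('D1.pkl','rb'))
for cam in ('top','scene'):
    d=D[cam]; S=8
    x0,y0,x1,y1=(165,160,230,230) if cam=='top' else (270,155,335,225)
    I=cv2.resize(d['image'][y0:y1,x0:x1].astype(np.float32),None,fx=S,fy=S,interpolation=cv2.INTER_CUBIC)
    r,g,b=I[...,0],I[...,1],I[...,2]
    m=((g-r)/(g+r+20)>.12).astype(np.uint8) if 1 else 0
    n,l,s,c=cv2.connectedComponentsWithStats(m); i=1+np.argmax(s[1:,4]); m=(l==i).astype(np.uint8)
    cv2.imwrite(f'pics/mask_{cam}.png',m*255)
    cs=max(cv2.findContours(m,cv2.RETR_EXTERNAL,cv2.CHAIN_APPROX_NONE)[0],key=len)[:,0]
    px=(cs+.5)/S-.5+[x0,y0]
    W=np.array([atz(d,(q[1],q[0]),.012) for q in px])[:,:2]*1000
    if cam=='scene': # keep lower portions only
        pass
    print(cam,cv2.minAreaRect(W.astype(np.float32)))
    # side lines: in frame rotated
    for it in range(1):
        a=np.radians(-7.4); e=np.array([np.cos(a),np.sin(a)]); f=np.array([-e[1],e[0]]); c0=np.array([510,316.])
        X=(W-c0)@e; Y=(W-c0)@f
        for nm,sel,v in (('y-',(Y<-20)&(abs(X)<60),Y),('y+',(Y>20)&(abs(X)<35),Y),('x+',(X>60)&(abs(Y)<25),X),('x-',(X<-60)&(abs(Y)<25),X)):
            if sel.sum()>10:
                t=X if nm[0]=='y' else Y; p=np.polyfit(t[sel],v[sel],1); print('  ',nm,'off %.1f slope deg %.2f n %d'%(p[1],np.degrees(p[0]),sel.sum()))
E
```

```text
y+ off 31.0 slope deg -0.25 n 169
   x+ off 75.1 slope deg 0.49 n 120
   x- off -67.9 slope deg 1.20 n 120
scene ((496.759765625, 320.7215576171875), (88.03055572509766, 192.563232421875), 82.73390197753906)
   y- off -40.1 slope deg 0.06 n 200
   y+ off 33.5 slope deg 11.79 n 160
   x+ off 81.5 slope deg 0.06 n 102
   x- off -83.0 slope deg -58.85 n 124
```

```bash
python3 - <<'E'
from go import *
import pickle
D=pickle.load(open('D1.pkl','rb'))
d=D['top'];C=cloud(d)
a=np.radians(-7.4); e=np.array([np.cos(a),np.sin(a)]); f=np.array([-e[1],e[0]]); c0=np.array([.510,.316])
# sample profiles of g-r along slot-frame lines at z=.012
import scipy.ndimage as nd
I=d['image'].astype(float); G=(I[...,1]-I[...,0])/(I[...,1]+I[...,0]+20)
def samp(X,Y,z=.012):
    P=np.array([np.r_[c0+x*e+y*f,z] for x,y in zip(X,Y)]); p=proj(d,P); return nd.map_coordinates(G,[p[:,1],p[:,0]],order=1), nd.map_coordinates(I[...,1],[p[:,1],p[:,0]],order=1)
t=np.arange(-.095,.0951,.005)
Y=np.mean([samp(np.full_like(t,x),t)[0] for x in np.arange(-.04,.041,.01)],0)
X=np.mean([samp(t,np.full_like(t,y))[0] for y in np.arange(-.025,.026,.01)],0)
for nm,v in (('Y',Y),('X',X)):
    h=(v.max()+np.median(v[[0,1,-1,-2]]))/2*1.0
    i=np.nonzero(v>h)[0]; lo=t[i[0]-1]+(h-v[i[0]-1])/(v[i[0]]-v[i[0]-1])*.005; hi=t[i[-1]]+(v[i[-1]]-h)/(v[i[-1]]-v[i[-1]+1])*.005
    print(nm,'edges',lo,hi,'centre',(lo+hi)/2)
for sgn in (-1,1):
    print(sgn,'brightness across y at x=55,z=.06',[int(q) for q in samp(np.full(17,sgn*.055),np.linspace(-.032,.032,17),.06)[1]])
d=D['scene'];I=d['image'].astype(float)
for z in (.012,.06):
  for sgn in (-1,1): print('scene',z,sgn,[int(q) for q in samp(np.full(17,sgn*.055),np.linspace(-.032,.032,17),z)[1]])
E
```

```text
Y edges -0.034243828306501224 0.03165837402150273 centre -0.0012927271424992455
X edges -0.06767489536986576 0.07505473894162296 centre 0.003689921785878597
-1 brightness across y at x=55,z=.06 [51, 52, 52, 45, 39, 39, 41, 38, 36, 39, 43, 43, 40, 40, 51, 72, 76]
1 brightness across y at x=55,z=.06 [47, 49, 46, 42, 39, 34, 32, 32, 26, 37, 46, 46, 42, 41, 49, 72, 76]
scene 0.012 -1 [73, 72, 71, 71, 70, 64, 58, 54, 51, 46, 47, 53, 52, 52, 52, 59, 87]
scene 0.012 1 [66, 69, 69, 70, 66, 61, 59, 54, 49, 50, 52, 51, 51, 52, 52, 54, 78]
scene 0.06 -1 [134, 135, 144, 109, 69, 59, 65, 66, 68, 71, 79, 78, 73, 114, 135, 134, 132]
scene 0.06 1 [69, 71, 71, 67, 65, 55, 66, 66, 64, 73, 73, 67, 78, 117, 134, 134, 132]
```

>>> send_rows(
  steps=[
    [[-4,-0.5,-2.5],0],
  ],
)

```text
clock: 9.98
tool_pos: [0.5113, 0.3167, 0.1679]
ee_rot: [0.532, -0.472, 0.53, 0.461]
wrist_force: [0.1, -0.0, -1.2]
finger_gap: 0.0058
```

```bash
python3 settle.py "[.513,.316,.118]" -7.4
```

```text
[0.5109 0.3163 0.1679]
t 10.2833 pos [0.5112 0.3164 0.1678] x [ 0.0122 -0.0106 -0.9999] z [ 0.1295  0.9915 -0.0089] gap 0.005711289355204 F [-0.2322  1.0358 -1.3437] T [-0.0106 -0.0282  0.03  ]
turn -0.0006398224469765689 j6 0.5838664810466053 shift before turn [49.8069 -1.1719  0.3159] after turn [49.8069 -1.1721  0.3152]
turn 3.1409528311428168 j6 0.5838664810466053 shift before turn [49.8069 -1.1719  0.3159] after turn [49.8069  1.1721 -0.3152]
```

>>> send_rows(
  steps=[
    [[6,-1.2,-0.3],0],
  ],
)

```text
clock: 10.37
tool_pos: [0.5144, 0.3164, 0.1635]
ee_rot: [0.534, -0.473, 0.529, 0.46]
wrist_force: [7.3, -1.3, 20.6]
finger_gap: 0.0058
```

```bash
python3 settle.py "[.513,.316,.118]" -7.4
```

```text
[0.5143 0.3162 0.1628]
t 10.6667 pos [0.514  0.3162 0.1628] x [ 0.0155 -0.0099 -0.9998] z [ 0.1298  0.9915 -0.0078] gap 0.005853360206877881 F [ 2.7512 -0.8842  3.6524] T [-0.0982 -0.8482 -0.0013]
turn -0.000917823663288029 j6 0.5822112484217987 shift before turn [44.7768  1.68    0.0448] after turn [44.7768  1.68    0.0463]
turn 3.140674829926505 j6 0.5822112484217987 shift before turn [44.7768  1.68    0.0448] after turn [44.7768 -1.68   -0.0463]
```

```bash
python3 - <<'E' | tail -1
from go import *
import pickle
from ov import boxp
D=pickle.load(open('D1.pkl','rb'))
ims=[]
for cam,bx in [('scene',(160,215,275,330)),('top',(165,220,165,220))]:
    d=D[cam]; S=14
    for ov in (0,1):
        im=cv2.resize(np.clip(d['image'][bx[0]:bx[1],bx[2]:bx[3],::-1]*(1.9 if cam=='scene' else 2.6),0,255).astype(np.uint8),None,fx=S,fy=S,interpolation=cv2.INTER_CUBIC)
        if ov:
            for (cx,cy,yaw,col) in [(.513,.3145,-7.4,(0,255,255))]:
                for sx in (-1,1):
                    x0,x1=sorted((46*sx,64*sx))
                    for y in (6,-6,15,-15):
                        p=((proj(d,boxp(cx,cy,yaw,x0,x1,y,y,12,57))-[bx[2],bx[0]]+.5)*S).round().astype(int)
                        for a,e in ((4,5),(0,4),(1,5)): cv2.line(im,tuple(map(int,p[a])),tuple(map(int,p[e])),col,1)
                p=((proj(d,boxp(cx,cy,yaw,-75,75,-35,35,0,12))-[bx[2],bx[0]]+.5)*S).round().astype(int)
                for a,e in ((4,5),(5,6),(6,7),(7,4),(0,1),(1,2)): cv2.line(im,tuple(map(int,p[a])),tuple(map(int,p[e])),(255,255,0),1)
        cv2.imwrite(f'pics/hz_{cam}{ov}.png',im[:590] if im.shape[0]<600 else cv2.resize(im,(590,590)))
E
```

```text
centroid at z=.18 [ 0.5388 -0.0167  0.18  ]
```

View pics/hz_scene1.png

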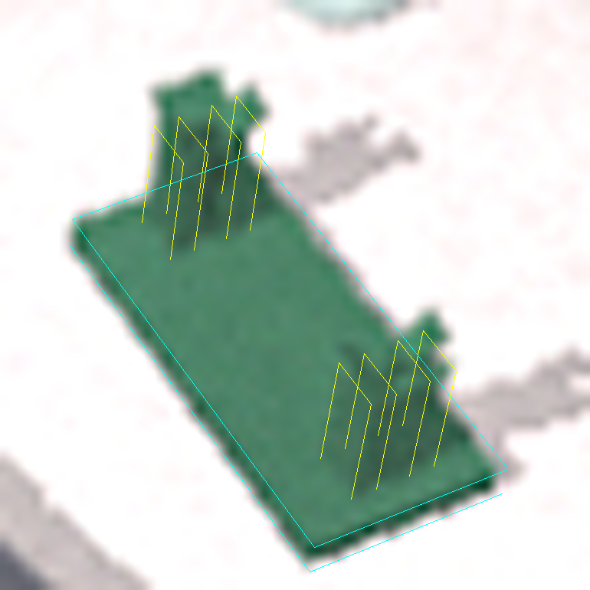

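View pics/hz_scene0.png

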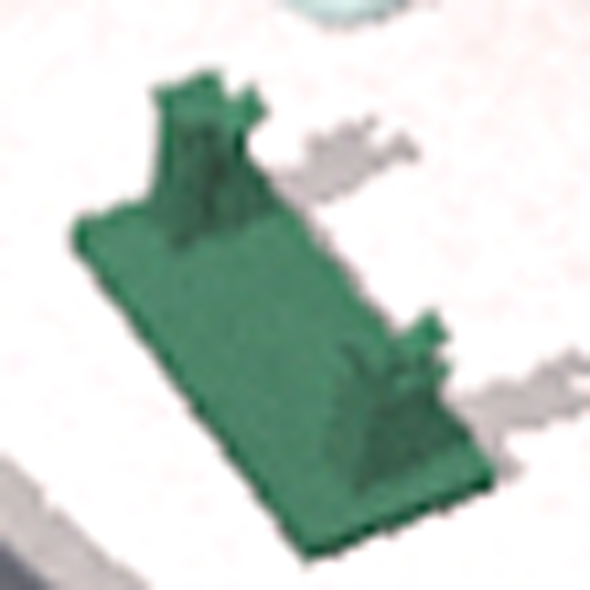

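View pics/hz_top1.png

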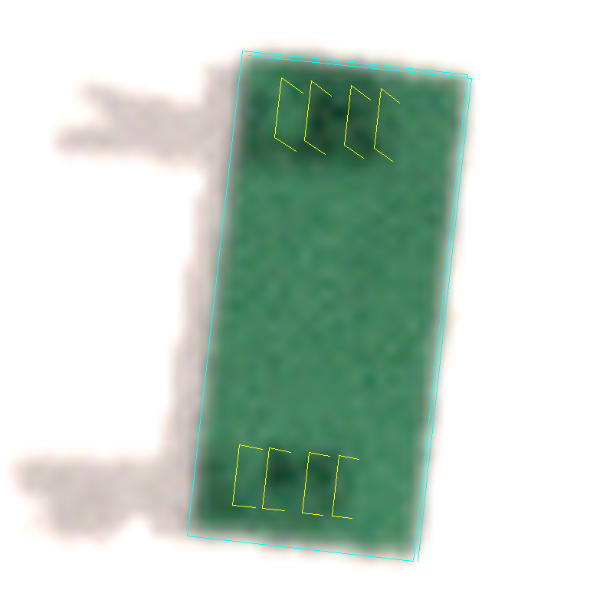

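```bash
python3 - <<'E'
from go import *
import pickle
for tag,tcp in (('g',(.5102,.3184,.1749)),('h',(.5125,.3192,.1649))):
  for cam in ('top','scene'):
    d=pickle.load(open(f'D_{tag}.pkl','rb'))[cam]; C=cloud(d);I=d['image'].astype(int);r,g,b=I[...,0],I[...,1],I[...,2]
    o=(r>g*1.5)&(g>b*1.3)&(r>80)&(C[...,1]>.27)&(C[...,1]<.38)&(C[...,0]>.42)&(C[...,0]<.62)&(C[...,2]>.04)
    P=C[o]; a=np.radians(-7.2); e=np.array([np.cos(a),np.sin(a)]); f=np.array([-e[1],e[0]])
    X=(P[:,:2]-tcp[:2])@e*1000; Y=(P[:,:2]-tcp[:2])@f*1000; Z=(P[:,2]-tcp[2])*1000
    print(tag,cam,len(P),'X',np.percentile(X,[0,2,98,100]).round(1),'Z',np.percentile(Z,[2,98]).round(1))
    for z0 in range(-105,25,15):
        s=(Z>=z0)&(Z<z0+15)
        if s.sum()>4: print('   z',z0,s.sum(),'Y med',np.median(Y[s]).round(1),'X',X[s].min().round(1),X[s].max().round(1))
E
```

```text
g top 11 X [39.  39.1 47.7 47.8] Z [ 9.6 18.1]
   z 0 7 Y med -0.1 X 39.0 47.3
g scene 592 X [-57.4 -53.5  49.5  50.9] Z [-98.4  16.6]
   z -105 47 Y med -6.1 X -54.7 49.7
   z -90 75 Y med -6.0 X -57.4 50.9
   z -75 71 Y med -5.9 X -51.3 49.2
   z -60 75 Y med -5.8 X -56.6 50.4
   z -45 81 Y med -5.9 X -56.4 50.2
   z -30 84 Y med -5.8 X -55.0 50.0
   z -15 77 Y med -5.7 X -51.4 48.9
   z 0 54 Y med -5.7 X -54.4 50.9
   z 15 27 Y med -4.1 X -8.8 50.0
h top 11 X [38.  38.4 48.9 49.5] Z [ 9.4 19.8]
   z 15 7 Y med -0.0 X 40.3 46.5
h scene 592 X [-56.9 -53.7  49.8  51.4] Z [-99.   16.3]
   z -105 54 Y med -6.3 X -56.9 50.0
   z -90 72 Y med -6.2 X -55.9 51.4
   z -75 75 Y med -6.2 X -55.4 50.4
   z -60 78 Y med -5.9 X -55.3 49.9
   z -45 72 Y med -5.8 X -54.1 49.8
   z -30 81 Y med -5.8 X -55.5 50.9
   z -15 87 Y med -5.6 X -54.1 51.3
   z 0 49 Y med -5.6 X -54.4 49.6
   z 15 24 Y med -2.7 X -9.0 50.5
```

>>> send_rows(
  steps=[
    [[-4,-1.5,0.5],0],
  ],
)

```text
clock: 10.75
tool_pos: [0.5139, 0.3161, 0.1656]
ee_rot: [0.532, -0.472, 0.531, 0.461]
wrist_force: [-1.0, 0.5, -1.1]
finger_gap: 0.0061
```

```bash
python3 settle.py "[.516,.3168,.118]" -7.4
```

```text
[0.5142 0.3163 0.166 ]
t 11.05 pos [0.5143 0.3162 0.1658] x [ 0.0129 -0.0107 -0.9999] z [ 0.1296  0.9915 -0.009 ] gap 0.005769313941178427 F [-0.5348 -0.3046 -1.1215] T [ 0.0558 -0.0188 -0.0242]
turn -0.0006816189343170202 j6 0.5816465629150526 shift before turn [47.7884 -0.9802  1.2357] after turn [47.7884 -0.981   1.235 ]
turn 3.1409110346554763 j6 0.5816465629150526 shift before turn [47.7884 -0.9802  1.2357] after turn [47.7884  0.981  -1.235 ]
```

>>> send_rows(
  steps=[
    [[6,-2,0.6],0],
  ],
)

```text
clock: 11.13
tool_pos: [0.517, 0.3168, 0.1612]
ee_rot: [0.533, -0.473, 0.53, 0.46]
wrist_force: [2.4, -1.3, 4.2]
finger_gap: 0.0059
```

```bash
python3 settle.py "[.516,.3168,.118]" -7.4
```

```text
[0.5158 0.3161 0.1588]
t 11.4333 pos [0.5158 0.3162 0.1591] x [ 0.0114 -0.0114 -0.9999] z [ 0.1295  0.9915 -0.0099] gap 0.006109119063849973 F [ 0.3079 -0.6156 -1.4751] T [-0.1056 -0.0015  0.071 ]
turn -0.0005811751757150239 j6 0.5803799261951672 shift before turn [41.1229  0.3846  1.0641] after turn [41.1229  0.3839  1.0643]
turn 3.1410114784140784 j6 0.5803799261951672 shift before turn [41.1229  0.3846  1.0641] after turn [41.1229 -0.3839 -1.0643]
```

>>> send_rows(
  steps=[
    [[7,-0.8,0.2],0],
  ],
)

```text
clock: 11.52
tool_pos: [0.5173, 0.3165, 0.1532]
ee_rot: [0.532, -0.472, 0.53, 0.461]
wrist_force: [-0.1, -0.5, 0.2]
finger_gap: 0.0063
```

```bash
python3 settle.py "[.516,.3165,.118]" -7.4
```

```text
[0.5159 0.3159 0.151 ]
t 11.8167 pos [0.5164 0.3161 0.1519] x [ 0.0108 -0.0117 -0.9999] z [ 0.1295  0.9915 -0.0102] gap 0.006119147853870647 F [ 0.4834 -0.6026 -1.3071] T [-0.1434  0.1065 -0.0049]
turn -0.0005672939954058933 j6 0.5797617173663355 shift before turn [33.8954  0.8922  0.7069] after turn [33.8954  0.8918  0.7074]
turn 3.1410253595943876 j6 0.5797617173663355 shift before turn [33.8954  0.8922  0.7069] after turn [33.8954 -0.8918 -0.7074]
```

>>> send_rows(
  steps=[
    [[7,0,0.3],0],
    [[8,0.2,0.4],0],
  ],
)

```text
clock: 11.98
tool_pos: [0.518, 0.3169, 0.1384]
ee_rot: [0.533, -0.473, 0.53, 0.46]
wrist_force: [0.3, -2.2, 0.3]
finger_gap: 0.0059
```

```bash
python3 settle.py "[.516,.3165,.118]" -7.4
```

```text
[0.5168 0.3165 0.137 ]
t 12.2833 pos [0.5172 0.3167 0.1379] x [ 0.0126 -0.0115 -0.9999] z [ 0.1296  0.9915 -0.0098] gap 0.005946805879872576 F [-0.4568 -0.2578 -1.7921] T [-0.4299  0.1126  0.0206]
turn -0.0006394958742184349 j6 0.5805636109145905 shift before turn [19.9158  1.4191 -0.191 ] after turn [19.9158  1.4192 -0.1901]
turn 3.140953157715575 j6 0.5805636109145905 shift before turn [19.9158  1.4191 -0.191 ] after turn [19.9158 -1.4192  0.1901]
```

>>> send_rows(
  steps=[
    [[7,0.5,0],0],
    [[6,0.3,0],0],
  ],
)

```text
clock: 12.45
tool_pos: [0.518, 0.3169, 0.1263]
ee_rot: [0.533, -0.473, 0.53, 0.46]
wrist_force: [-0.8, -2.2, -0.2]
finger_gap: 0.0059
```

```bash
python3 settle.py "[.516,.3165,.118]" -7.4
```

```text
[0.5173 0.3167 0.1255]
t 12.75 pos [0.5175 0.3168 0.126 ] x [ 0.0147 -0.0114 -0.9998] z [ 0.1297  0.9915 -0.0094] gap 0.006021430613663476 F [-0.7116 -2.0067 -1.967 ] T [-0.5888  0.1639 -0.0186]
turn -0.0007339095492892546 j6 0.5809090251475182 shift before turn [ 8.0261  1.5401 -0.4112] after turn [ 8.0261  1.5404 -0.4101]
turn 3.140858744040504 j6 0.5809090251475182 shift before turn [ 8.0261  1.5401 -0.4112] after turn [ 8.0261 -1.5404  0.4101]
```

>>> send_rows(
  steps=[
    [[6,1,-0.5],0],
  ],
)

```text
clock: 12.83
tool_pos: [0.5177, 0.3168, 0.1214]
ee_rot: [0.534, -0.473, 0.529, 0.46]
wrist_force: [-0.4, -1.1, 0.6]
finger_gap: 0.0059
```

```bash
python3 settle.py "[.516,.3165,.118]" -7.4
```

```text
[0.5162 0.3164 0.1196]
t 13.1333 pos [0.5163 0.3164 0.1199] x [ 0.0142 -0.0113 -0.9998] z [ 0.1296  0.9915 -0.0094] gap 0.005704549124517539 F [-0.7057 -1.5479 -2.0065] T [-0.465   0.0682  0.0462]
turn -0.0006532364432862928 j6 0.5809588016983909 shift before turn [1.875  0.3266 0.0848] after turn [1.875  0.3266 0.085 ]
turn 3.140939417146507 j6 0.5809588016983909 shift before turn [1.875  0.3266 0.0848] after turn [ 1.875  -0.3266 -0.085 ]
```

>>> send_rows(
  steps=[
    [[4,0.3,0],0],
  ],
)

```text
clock: 13.22
tool_pos: [0.5168, 0.3169, 0.1175]
ee_rot: [0.533, -0.473, 0.53, 0.46]
wrist_force: [-9.2, -3.0, 30.8]
finger_gap: 0.0056
```

```bash
python3 settle.py "[.516,.3165,.118]" -7.4
```

```text
[0.5167 0.3167 0.1177]
t 13.5167 pos [0.5167 0.3167 0.1177] x [ 0.0161 -0.0106 -0.9998] z [ 0.1295  0.9915 -0.0084] gap 0.006220799808621433 F [-2.6367 -2.0908  6.3391] T [-0.7365  0.4403 -0.0048]
turn -0.0006014256800549208 j6 0.5811668187681512 shift before turn [-0.2876  0.6778 -0.3385] after turn [-0.2876  0.678  -0.3381]
turn 3.1409912279097383 j6 0.5811668187681512 shift before turn [-0.2876  0.6778 -0.3385] after turn [-0.2876 -0.678   0.3381]
```

>>> send_rows(
  steps=[
    [[0,0,0],0],
  ],
  grip=45,
)

```text
clock: 13.6
tool_pos: [0.5172, 0.3174, 0.1185]
ee_rot: [0.534, -0.473, 0.529, 0.46]
wrist_force: [-0.1, -0.4, -1.5]
finger_gap: 0.017
```

```bash
python3 settle.py "[.516,.3165,.23]" -7.4; python3 look2.py i; python3 pan.py i .25 .38
```

```text
[0.5174 0.3176 0.1183]
t 13.9 pos [0.5168 0.317  0.1177] x [ 0.0162 -0.0099 -0.9998] z [ 0.1294  0.9916 -0.0078] gap 0.04481294594500438 F [ 0.1476 -0.1472 -0.4594] T [ 0.028  -0.0134  0.0294]
turn -0.0004854325403757846 j6 0.5811467061090859 shift before turn [-112.327    -1.2088   -1.5017] after turn [-112.327    -1.208    -1.5023]
turn 3.1411072210494173 j6 0.5811467061090859 shift before turn [-112.327    -1.2088   -1.5017] after turn [-112.327     1.208     1.5023]
n 306 yaw -6.920428593843786 dy/dz 0.01912958081253452 front y at tcp x 0.310299639873008 z range 0.030411610216632634 0.13591112266324687
width extents rel tcp [-0.0516 -0.0464  0.05    0.0509]
px rect ((305.0, 181.0), (20.0, 24.0), 0.0)
```

View pics/scene_i.png

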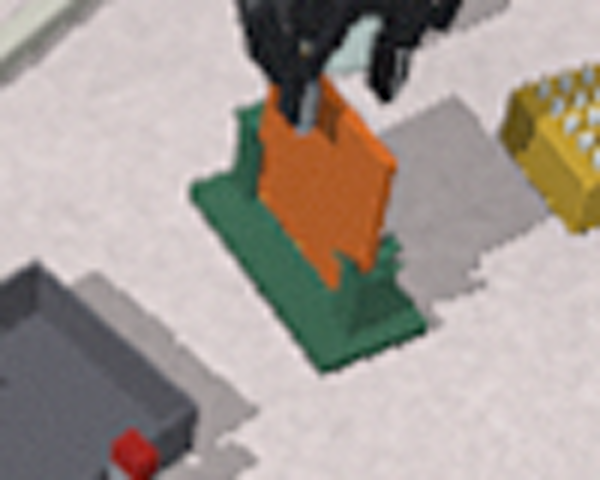

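>>> send_rows(
  steps=[
    [[-15,0,0],0],
    [[-20,-0.5,0],0],
    [[-20,-0.5,0],0],
    [[-15,0,0],0],
    [[-5,0,-12],0],
    [[0,0,-25],0],
  ],
)

```text
clock: 14.5
tool_pos: [0.5107, 0.2823, 0.1927]
ee_rot: [0.531, -0.473, 0.53, 0.462]
wrist_force: [0.7, -0.2, -0.7]
finger_gap: 0.0447
```

```bash
python3 rows.py "[.571,-.306,.2]" 6.2 18 | sed 's/np.float64//g'; python3 -c "
from go import *
plan([.571,-.306,.2],6.2)"
```

```text
turn total -0.23334758707316153
[[(-0.0), (-4.0), (-17.2)], (-0.013)], [[(-0.0), (-7.5), (-34.5)], (-0.013)], [[(-0.0), (-7.1), (-34.6)], (-0.013)], [[(-0.0), (-6.6), (-34.7)], (-0.013)], [[(-0.0), (-6.2), (-34.8)], (-0.013)], [[(-0.0), (-5.7), (-34.8)], (-0.013)], [[(-0.0), (-5.3), (-34.9)], (-0.013)], [[(-0.0), (-4.8), (-35.0)], (-0.013)], [[(-0.0), (-4.3), (-35.0)], (-0.013)], [[(-0.0), (-3.9), (-35.1)], (-0.013)], [[(-0.0), (-3.4), (-35.1)], (-0.013)], [[(-0.0), (-3.0), (-35.2)], (-0.013)], [[(-0.0), (-2.5), (-35.2)], (-0.013)], [[(-0.0), (-2.1), (-35.2)], (-0.013)], [[(-0.0), (-1.6), (-35.3)], (-0.013)], [[(-0.0), (-1.1), (-35.3)], (-0.013)], [[(-0.0), (-0.5), (-26.5)], (-0.013)], [[(-0.0), (-0.1), (-17.7)], (-0.013)], t 14.5 pos [0.5107 0.2823 0.1927] x [ 0.0117 -0.0101 -0.9999] z [ 0.1249  0.9921 -0.0086] gap 0.04467448369863054 F [ 0.6833 -0.1688 -0.6963] T [ 0.0087 -0.022  -0.0207]
turn -0.23334758707316153 j6 0.5263819855891738 shift before turn [  -0.6276 -133.3426 -576.152 ] after turn [  -0.6276    3.4982 -591.3705]
turn 2.9082450665166317 j6 0.5263819855891738 shift before turn [  -0.6276 -133.3426 -576.152 ] after turn [ -0.6276  -3.4982 591.3705]
```

>>> send_rows(
  steps=[
    [[0,-6,-28],-0.011],
    [[0,-6,-28],-0.011],
    [[0,-6,-28],-0.011],
    [[0,-5,-28],-0.011],
    [[0,-5,-28],-0.011],
    [[0,-4,-28],-0.011],
    [[0,-4,-28],-0.011],
    [[0,-4,-28],-0.011],
    [[0,-3,-28],-0.011],
    [[0,-3,-28],-0.011],
    [[0,-3,-28],-0.011],
    [[0,-2,-28],-0.011],
  ],
)

```text
clock: 15.5
tool_pos: [0.5318, -0.0773, 0.1907]
ee_rot: [-0.494, 0.508, -0.498, -0.5]
wrist_force: [0.8, 0.1, 0.1]
finger_gap: 0.0447
```

```bash
python3 -c "
from go import *
plan([.572,-.307,.2],6.2)"
```

```text
t 15.5 pos [ 0.5318 -0.0773  0.1907] x [ 0.0041 -0.0119 -0.9999] z [-0.0171  0.9998 -0.012 ] gap 0.044714219358534674 F [0.7509 0.0821 0.1399] T [ 0.0276 -0.0485 -0.0261]
turn -0.09109348284263619 j6 -0.275934961454004 shift before turn [  -6.4128  -36.2759 -230.4656] after turn [  -6.4128  -15.1606 -232.81  ]
turn 3.050499170747157 j6 -0.275934961454004 shift before turn [  -6.4128  -36.2759 -230.4656] after turn [ -6.4128  15.1606 232.81  ]
```

>>> send_rows(
  steps=[
    [[0,-5,-28],-0.012],
    [[0,-5,-28],-0.012],
    [[0,-4,-28],-0.012],
    [[0,-4,-28],-0.012],
    [[0,-3,-28],-0.012],
    [[0,-2,-28],-0.012],
    [[0,-2,-22],-0.01],
    [[0,-1,-16],-0.008],
    [[0,0,-6],0],
  ],
)

```text
clock: 16.25
tool_pos: [0.56, -0.3063, 0.1861]
ee_rot: [-0.47, 0.526, -0.478, -0.524]
wrist_force: [-0.1, 0.1, -0.0]
finger_gap: 0.045
```

```bash
python3 settle.py "[.573,-.307,.105]" 6.2; sed -i 's/(150,230,250,350)/(210,330,90,240)/;s/fx=6,fy=6/fx=5,fy=5/;s/(160,230,160,240)/(130,230,280,430)/' look2.py; python3 look2.py j
```

```text
[ 0.5597 -0.3033  0.1862]
t 16.55 pos [ 0.5603 -0.3021  0.1868] x [-0.0052 -0.0094 -0.9999] z [-0.1062  0.9943 -0.0088] gap 0.044655831795193786 F [ 0.2833 -0.1867  0.1803] T [ 0.0281 -0.0291 -0.0264]
turn -0.0018129439232229812 j6 -0.6973831396750956 shift before turn [ 81.7958 -12.6052  -5.5231] after turn [ 81.7958 -12.5952  -5.546 ]
turn 3.1397797096665703 j6 -0.6973831396750956 shift before turn [ 81.7958 -12.6052  -5.5231] after turn [81.7958 12.5952  5.546 ]
```

View pics/scene_j.png

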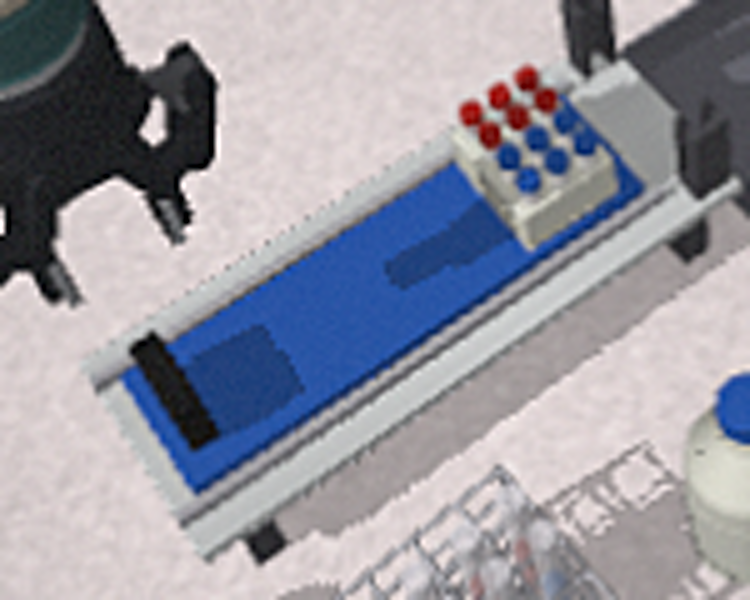

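>>> send_rows(
  steps=[
    [[0,-12.5,-5.5],0],
  ],
)

```text
clock: 16.73
tool_pos: [0.5719, -0.3046, 0.1872]
ee_rot: [-0.468, 0.526, -0.476, -0.526]
wrist_force: [0.3, -0.1, -0.4]
finger_gap: 0.0448
```

```bash
python3 settle.py "[.5735,-.308,.098]" 6.2
```

```text
[ 0.5741 -0.3057  0.1873]
t 17.0333 pos [ 0.5732 -0.3058  0.187 ] x [-0.0053 -0.0097 -0.9999] z [-0.107   0.9942 -0.009 ] gap 0.045002819052184506 F [ 0.6265 -0.8686 -0.2024] T [ 0.0496  0.0003 -0.004 ]
turn -0.001024175537291784 j6 -0.691657890125698 shift before turn [89.0566 -0.575  -1.4274] after turn [89.0566 -0.5736 -1.428 ]
turn 3.1405684780525016 j6 -0.691657890125698 shift before turn [89.0566 -0.575  -1.4274] after turn [89.0566  0.5736  1.428 ]
```

Descend most of the way, then check.

>>> send_rows(
  steps=[
    [[12,0,0],0],
    [[14,0,0],0],
    [[14,0,0],0],
    [[12,0,0],0],
  ],
)

```text
clock: 17.37
tool_pos: [0.574, -0.3071, 0.1356]
ee_rot: [-0.469, 0.529, -0.476, -0.523]
wrist_force: [0.7, -0.1, -0.8]
finger_gap: 0.0449
```

```bash
python3 settle.py "[.5735,-.308,.098]" 6.2;python3 look2.py k
```

```text
[ 0.573  -0.3065  0.135 ]
t 17.6667 pos [ 0.5751 -0.3078  0.1378] x [ 0.0021 -0.0148 -0.9999] z [-0.1071  0.9941 -0.0149] gap 0.04485636543903631 F [-0.4707 -0.0388  0.315 ] T [ 0.0038 -0.0081  0.0381]
turn -0.0009162880722246971 j6 -0.6927302905801063 shift before turn [39.7962  1.5969  0.5366] after turn [39.7962  1.5965  0.5381]
turn 3.1406763655175687 j6 -0.6927302905801063 shift before turn [39.7962  1.5969  0.5366] after turn [39.7962 -1.5965 -0.5381]
```

View pics/scene_k.png

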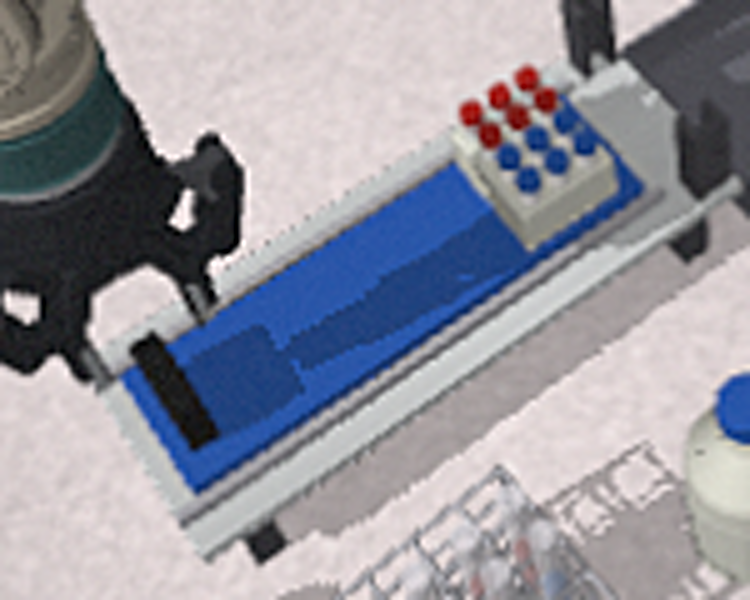

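>>> send_rows(
  steps=[
    [[-12,0,0],0],
    [[-14,0,0],0],
    [[-14,0,0],0],
    [[-12,0,0],0],
  ],
)

```text
clock: 18.1
tool_pos: [0.5742, -0.3065, 0.193]
ee_rot: [-0.469, 0.529, -0.476, -0.523]
wrist_force: [-0.1, -0.2, -0.8]
finger_gap: 0.0449
```

```bash
python3 settle.py "[.5735,-.308,.098]" 6.2
```

```text
[ 0.5751 -0.3071  0.1934]
t 18.4 pos [ 0.5733 -0.3059  0.19  ] x [-0.0021 -0.012  -0.9999] z [-0.1071  0.9942 -0.0117] gap 0.044920588763002846 F [-0.1811 -0.2675 -0.0904] T [0.0919 0.0149 0.0148]
turn -0.0009672858379017239 j6 -0.6917641417030662 shift before turn [92.0557 -0.3242 -1.0598] after turn [92.0557 -0.3232 -1.0601]
turn 3.1406253677518916 j6 -0.6917641417030662 shift before turn [92.0557 -0.3242 -1.0598] after turn [92.0557  0.3232  1.0601]
```

>>> send_rows(
  steps=[
    [[35,0,0],0],
  ],
)

```text
clock: 18.48
tool_pos: [0.5778, -0.3092, 0.1617]
ee_rot: [-0.469, 0.533, -0.475, -0.519]
wrist_force: [1.9, -1.0, 1.1]
finger_gap: 0.0448
```

```bash
python3 settle.py "[.5735,-.308,.098]" 6.2
```

```text
[ 0.5701 -0.3042  0.1511]
t 18.7833 pos [ 0.5734 -0.3064  0.1556] x [-0.0019 -0.0121 -0.9999] z [-0.1071  0.9942 -0.0118] gap 0.04463046404784296 F [-0.042   0.3745  0.5076] T [-0.0312 -0.0003  0.047 ]
turn -0.0009089185878235199 j6 -0.6923810343684594 shift before turn [57.6184 -0.1055 -0.8975] after turn [57.6184 -0.1046 -0.8976]
turn 3.1406837350019696 j6 -0.6923810343684594 shift before turn [57.6184 -0.1055 -0.8975] after turn [57.6184  0.1046  0.8976]
```

>>> send_rows(
  steps=[
    [[-35,0,0],0],
    [[0,0,0],0],
  ],
)

```text
clock: 18.95
tool_pos: [0.5737, -0.3061, 0.1926]
ee_rot: [-0.469, 0.528, -0.476, -0.524]
wrist_force: [0.9, -1.5, 2.2]
finger_gap: 0.045
```

```bash
python3 settle.py "[.5735,-.308,.098]" 6.2
```

```text
[ 0.5702 -0.3039  0.1859]
t 19.25 pos [ 0.5692 -0.3033  0.1841] x [-0.0133 -0.0046 -0.9999] z [-0.107   0.9942 -0.0032] gap 0.04515183704419899 F [0.0968 0.4263 0.2435] T [ 0.0244 -0.0293  0.0069]
turn -0.0009993732646701146 j6 -0.6917423851413343 shift before turn [86.0184 -4.9265 -4.8749] after turn [86.0184 -4.9216 -4.8798]
turn 3.140593280325123 j6 -0.6917423851413343 shift before turn [86.0184 -4.9265 -4.8749] after turn [86.0184  4.9216  4.8798]
```

>>> send_rows(
  steps=[
    [[38,-4.5,-4.5],0],
  ],
)

```text
clock: 19.33
tool_pos: [0.5784, -0.3103, 0.1538]
ee_rot: [-0.469, 0.529, -0.476, -0.523]
wrist_force: [1.9, -1.6, 0.8]
finger_gap: 0.0448
```

```bash
python3 settle.py "[.5735,-.308,.098]" 6.2
```

```text
[ 0.5712 -0.3059  0.1427]
t 19.6333 pos [ 0.574  -0.3076  0.147 ] x [-0.0125 -0.005  -0.9999] z [-0.1071  0.9942 -0.0037] gap 0.04458351702197653 F [-0.5186  0.3562  0.5249] T [ 0.0657 -0.0678 -0.0236]
turn -0.0009862773697167644 j6 -0.6932887965714876 shift before turn [48.9946 -0.05   -0.1213] after turn [48.9946 -0.0499 -0.1214]
turn 3.1406063762200764 j6 -0.6932887965714876 shift before turn [48.9946 -0.05   -0.1213] after turn [48.9946  0.0499  0.1214]
```

>>> send_rows(
  steps=[
    [[25,0,0],0],
  ],
)

```text
clock: 19.72
tool_pos: [0.5783, -0.3107, 0.1288]
ee_rot: [-0.469, 0.529, -0.476, -0.524]
wrist_force: [1.0, -0.1, 0.4]
finger_gap: 0.0454
```

```bash
python3 settle.py "[.5735,-.308,.098]" 6.2; python3 look2.py l; python3 m2.py >/dev/null; python3 - <<'E'
from go import *
import pickle
D=pickle.load(open('D_l.pkl','rb'))
for cam in ('scene','top'):
    d=D[cam];C=cloud(d);I=d['image'].astype(int);r,g,b=I[...,0],I[...,1],I[...,2]
E
```

```text
[ 0.5728 -0.3072  0.1217]
t 20.0167 pos [ 0.5744 -0.3082  0.1236] x [-0.0109 -0.0062 -0.9999] z [-0.1071  0.9942 -0.005 ] gap 0.04523337198467789 F [0.3944 0.4676 0.2132] T [ 0.0011 -0.0606 -0.0188]
turn -0.000949347071732858 j6 -0.6937203475568331 shift before turn [25.5868  0.5896  0.4128] after turn [25.5868  0.5892  0.4134]
turn 3.1406433065180606 j6 -0.6937203475568331 shift before turn [25.5868  0.5896  0.4128] after turn [25.5868 -0.5892 -0.4134]
```

View pics/scene_l.png

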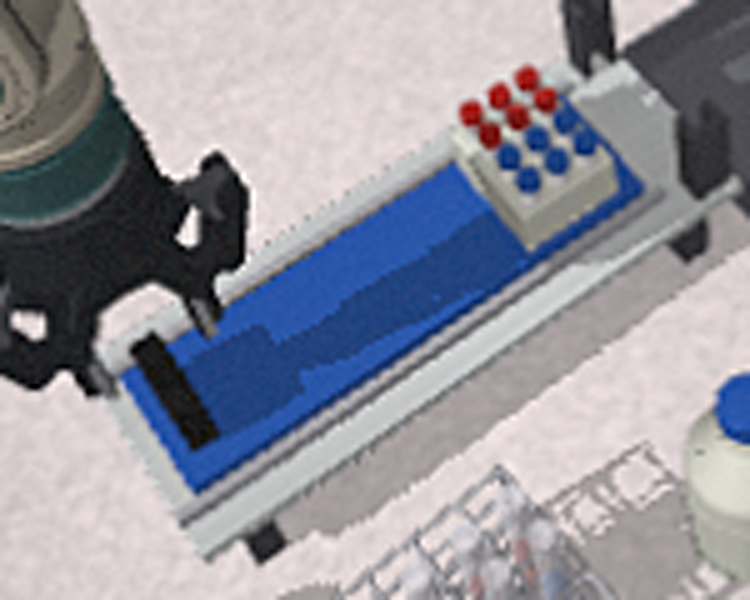

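```bash
python3 - <<'E'
from go import *
import pickle
d=pickle.load(open('D_l.pkl','rb'))['scene']
u=np.array([-.107,.994])
for y in (-.0225,.0225):
  for dz in (-.019,-.006,.01):
    P=[np.r_[np.array([.5744,-.3082])+u*y,.1236+dz]]; print(y,dz,(proj(d,P)-[90,210])*5+2.5)
print('handle model',(proj(d,[[.5735,-.308,.114]])-[90,210])*5+2.5)
C=cloud(d); I=d['image']
for (cx,cy) in ((105,380),(110,390),(210,325),(207,310),(172,392),(160,370),(190,420)):
    r,c=int(210+cy/5),int(90+cx/5); print((cx,cy),I[r,c],C[r,c])
E
```

```text
-0.0225 -0.019 [[131.6396 407.3598]]
-0.0225 -0.006 [[124.2047 395.424 ]]
-0.0225 0.01 [[114.8234 380.3525]]
0.0225 -0.019 [[214.0658 354.7383]]
0.0225 -0.006 [[207.6989 342.4525]]
0.0225 0.01 [[199.6694 326.9474]]
handle model [[168.0017 370.4574]]
(105, 380) [60 59 60] [ 0.5883 -0.3325  0.1529]
(110, 390) [52 52 55] [ 0.5899 -0.3328  0.1457]
(210, 325) [77 75 68] [ 0.5829 -0.2806  0.1449]
(207, 310) [55 56 57] [ 0.5818 -0.2796  0.157 ]
(172, 392) [18 18 20] [ 0.5871 -0.3103  0.1159]
(160, 370) [19 17 19] [ 0.5738 -0.3106  0.1152]
(190, 420) [13 15 14] [ 0.5983 -0.3085  0.1005]
```

```bash
python3 - <<'E'
from go import *
import pickle
d=pickle.load(open('D_l.pkl','rb'))['scene']
C=cloud(d); 
u=np.array([-.107,.994]); v=np.array([.994,.107]); t=np.array([.5744,-.3082])
X=(C[...,:2]-t)@v*1000; Y=(C[...,:2]-t)@u*1000; Z=C[...,2]*1000
for lo,hi in ((-45,-12),(12,45)):
    s=(Y>lo)&(Y<hi)&(abs(X)<25)&(Z>85)&(Z<175)
    q=np.c_[X[s],Y[s],Z[s]]; q=q[np.argsort(q[:,2])]; print(len(q)); print(q[:8].round(0).tolist()); print(q[::max(1,len(q)//8)].round(0).tolist())
o=env.get_obs(); print(o['tool_pos'])
E
```

```text
42
[[13.0, -24.0, 138.0], [12.0, -25.0, 139.0], [10.0, -24.0, 139.0], [13.0, -27.0, 143.0], [6.0, -33.0, 144.0], [7.0, -32.0, 144.0], [13.0, -26.0, 146.0], [7.0, -30.0, 147.0]]
[[13.0, -24.0, 138.0], [7.0, -32.0, 144.0], [11.0, -30.0, 148.0], [12.0, -24.0, 151.0], [8.0, -31.0, 154.0], [8.0, -32.0, 160.0], [8.0, -34.0, 163.0], [9.0, -25.0, 169.0], [13.0, -30.0, 172.0]]
52
[[10.0, 25.0, 134.0], [-3.0, 21.0, 135.0], [8.0, 21.0, 136.0], [6.0, 33.0, 139.0], [11.0, 22.0, 140.0], [11.0, 26.0, 141.0], [6.0, 31.0, 142.0], [6.0, 34.0, 143.0]]
[[10.0, 25.0, 134.0], [6.0, 31.0, 142.0], [7.0, 29.0, 145.0], [5.0, 33.0, 148.0], [6.0, 29.0, 153.0], [11.0, 25.0, 156.0], [10.0, 24.0, 162.0], [11.0, 25.0, 166.0], [7.0, 36.0, 172.0]]
[ 0.5745 -0.3083  0.1235]
```

```bash
python3 - <<'E'
from go import *
import pickle
d=pickle.load(open('D_i.pkl','rb'))['scene']
C=cloud(d); a=np.radians(-7.4); v=np.array([np.cos(a),np.sin(a)]); u=np.array([-v[1],v[0]]); t=np.array([.5168,.317])
X=(C[...,:2]-t)@v*1000; Y=(C[...,:2]-t)@u*1000; Z=C[...,2]*1000
s=(Y>-40)&(Y<-14)&(abs(X)<25)&(Z>70)&(Z<175)
q=np.c_[X[s],Y[s],Z[s]]; q=q[np.argsort(q[:,2])]; print(q[:8].round(0).tolist())
s=(Y>14)&(Y<40)&(abs(X)<25)&(Z>70)&(Z<175)
q=np.c_[X[s],Y[s],Z[s]]; q=q[np.argsort(q[:,2])]; print(q[:8].round(0).tolist())
print(pickle.load(open('D_l.pkl','rb'))['scene']['image'][282:296,108:120,0])
E
```

```text
[[4.0, -31.0, 130.0], [8.0, -26.0, 131.0], [8.0, -30.0, 133.0], [7.0, -26.0, 135.0], [5.0, -32.0, 136.0], [7.0, -30.0, 136.0], [5.0, -36.0, 138.0], [-3.0, -38.0, 139.0]]
[[-4.0, 23.0, 126.0], [3.0, 22.0, 128.0], [-6.0, 20.0, 130.0], [8.0, 26.0, 131.0], [-8.0, 21.0, 131.0], [-3.0, 22.0, 132.0], [3.0, 22.0, 132.0], [4.0, 32.0, 133.0]]
[[ 35  51  88 130 122 112 108 110  91  40  17  17]
 [ 65  64  61 115 113 107  96  71  51  24  22  17]
 [ 69  67  49  67  96  87  64  27  20  23  26  16]
 [ 48  75  66  46  49  66  39  22  27  28  20  16]
 [ 33  67  72  60  45  93  92  19  25  26  29  20]
 [ 17  40  61  65  49  98 128  37  19  24  30  25]
 [  0  22  59  64  52  73 123  95  44  24  25  29]
 [ 88  96 117  81  84  90 127 131  90  16  22  26]
 [137 141 150 129 118 121 130 134 115  39  25  28]
 [145 147 148 134 124 128 128 130 127  91  28  24]
 [144 147 148 138 134 125 127 129 132 120  63  18]
 [146 147 148 149 145 130 125 126 126 126 101  43]
 [145 146 146 149 147 136 121 125 126 128 127  91]
 [141 144 145 148 151 145 128 122 124 128 134 114]]
```

>>> send_rows(
  steps=[
    [[24,0.5,0],0],
  ],
)

```text
clock: 20.2
tool_pos: [0.578, -0.3111, 0.1054]
ee_rot: [-0.469, 0.529, -0.476, -0.523]
wrist_force: [1.9, -0.6, 0.3]
finger_gap: 0.0452
```

```bash
python3 settle.py "[.5735,-.308,.098]" 6.2
```

```text
[ 0.5724 -0.3076  0.0985]
t 20.5 pos [ 0.5742 -0.3087  0.1004] x [-0.0098 -0.0069 -0.9999] z [-0.1071  0.9942 -0.0058] gap 0.04509052998502248 F [ 0.3569 -0.5453 -0.6721] T [-0.0124 -0.0385 -0.0061]
turn -0.0009658805488298081 j6 -0.6945889929558473 shift before turn [2.4441 0.5736 0.8157] after turn [2.4441 0.5728 0.8163]
turn 3.1406267730409634 j6 -0.6945889929558473 shift before turn [2.4441 0.5736 0.8157] after turn [ 2.4441 -0.5728 -0.8163]
```

>>> send_rows(
  steps=[
    [[1,0.4,0.4],0],
  ],
  grip=0,
  force=80,
)

```text
clock: 20.58
tool_pos: [0.5744, -0.3088, 0.1006]
ee_rot: [0.468, -0.526, 0.477, 0.526]
wrist_force: [-0.4, -0.8, 0.5]
finger_gap: 0.0342
```

```bash
python3 settle.py "[.5735,-.308,.098]" 6.2; python3 settle.py "[.5735,-.308,.098]" 6.2;python3 look2.py m
```

```text
[ 0.5743 -0.3091  0.1008]
t 20.8833 pos [ 0.5743 -0.3091  0.1007] x [-0.0083 -0.0085 -0.9999] z [-0.1071  0.9942 -0.0076] gap 0.013561336948659521 F [-1.7435 -1.6157  4.4478] T [-0.1694  0.1769  0.1309]
turn -0.000921348535167786 j6 -0.694727541779958 shift before turn [2.7024 0.7013 1.2022] after turn [2.7024 0.7002 1.2028]
turn 3.1406713050546253 j6 -0.694727541779958 shift before turn [2.7024 0.7013 1.2022] after turn [ 2.7024 -0.7002 -1.2028]
[ 0.5744 -0.3091  0.1007]
t 21.1833 pos [ 0.5743 -0.3091  0.1007] x [-0.0084 -0.0085 -0.9999] z [-0.1071  0.9942 -0.0075] gap 0.013607429640704254 F [-0.5263 -1.1498  5.9752] T [-0.1399  0.2464 -0.0228]
turn -0.0009277379822328879 j6 -0.6947199231643807 shift before turn [2.6875 0.6961 1.1789] after turn [2.6875 0.6951 1.1795]
turn 3.1406649156075606 j6 -0.6947199231643807 shift before turn [2.6875 0.6961 1.1789] after turn [ 2.6875 -0.6951 -1.1795]
```

View pics/scene_m.png

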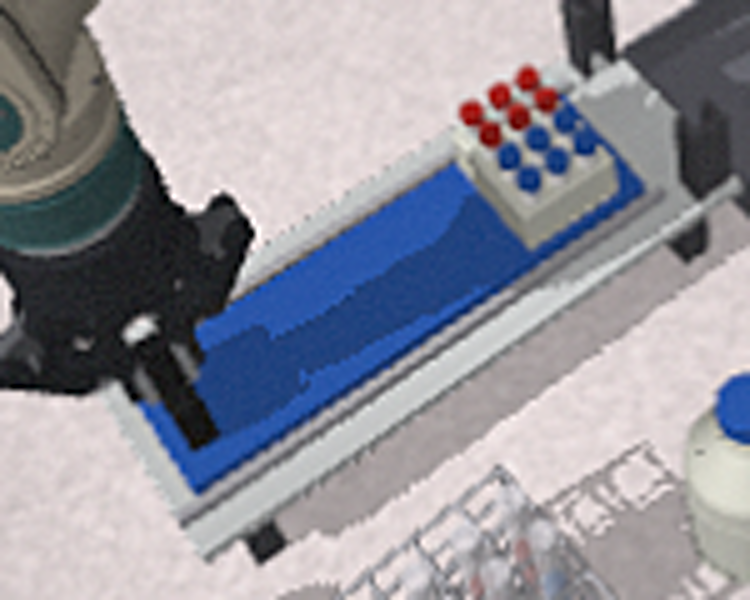

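>>> send_rows(
  steps=[
    [[0,0,3],0],
    [[0,0,6],0],
    [[0,0,8],0],
    [[0,0,8],0],
    [[0,0,6],0],
  ],
)

```text
clock: 21.7
tool_pos: [0.5723, -0.2836, 0.1007]
ee_rot: [-0.467, 0.529, -0.481, -0.521]
wrist_force: [0.1, -4.8, 0.4]
finger_gap: 0.0134
```

```bash
python3 settle.py "[.5558,-.137,.1007]" 6.2; python3 look2.py n
```

```text
[ 0.5721 -0.2823  0.1007]
t 22.0 pos [ 0.5721 -0.2823  0.1007] x [-0.0061 -0.0172 -0.9998] z [-0.1034  0.9945 -0.0165] gap 0.013134080802306517 F [-0.2495  0.6914  4.185 ] T [ 0.3311  0.0426 -0.0147]
turn -0.004741223056570215 j6 -0.6549556496387057 shift before turn [ -2.4196   1.1934 146.2107] after turn [ -2.4196   0.5001 146.2147]
turn 3.136851430533223 j6 -0.6549556496387057 shift before turn [ -2.4196   1.1934 146.2107] after turn [  -2.4196   -0.5001 -146.2147]
```

View pics/scene_n.png

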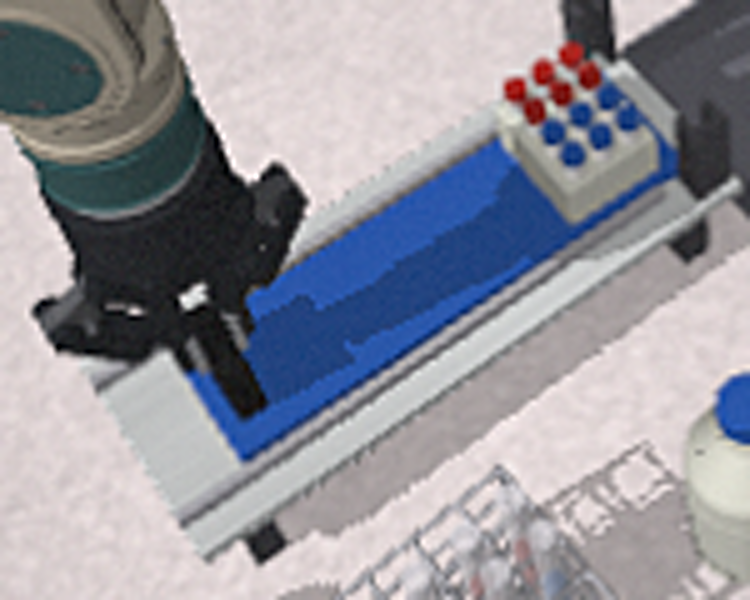

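```bash
cat > samp.py <<'E'
from go import *
import sys
for i in range(int(sys.argv[1])):
    o,R=st(); print('%.3f'%o['clock'],o['tool_pos'],'x',R[:2,0],'z',R[:,2],'F',o['wrist_force'].round(1),'T',o['ft_torque'].round(2)); env.get_image('top')
plan([.5558,-.137,.1007],6.2)
E
```

>>> send_rows(
  steps=[
    [[0,0,12],0],
  ],
)

```text
clock: 22.18
tool_pos: [0.5716, -0.2734, 0.1007]
ee_rot: [-0.467, 0.528, -0.481, -0.521]
wrist_force: [0.9, -4.7, -0.9]
finger_gap: 0.0134
```

```bash
python3 samp.py 6
```

```text
22.183 [ 0.5716 -0.2734  0.1007] x [-0.005  -0.0217] z [-0.1012  0.9946 -0.0211] F [ 0.9 -4.7 -0.9] T [-0.77 -0.06  0.07]
22.233 [ 0.571  -0.2701  0.1007] x [-0.0058 -0.0186] z [-0.103   0.9945 -0.0179] F [ 0.3 -3.   0.5] T [-0.75 -0.12 -0.06]
22.283 [ 0.571  -0.2702  0.1007] x [-0.0057 -0.0177] z [-0.1036  0.9945 -0.017 ] F [-0.3 -1.7  3.1] T [-0.07  0.02 -0.09]
22.333 [ 0.571  -0.2701  0.1007] x [-0.0057 -0.0169] z [-0.1036  0.9945 -0.0162] F [ 0.3 -0.7  3.9] T [ 0.05  0.03 -0.1 ]
22.383 [ 0.571  -0.2701  0.1007] x [-0.0058 -0.0165] z [-0.1036  0.9945 -0.0158] F [-0.2  0.5  4.5] T [ 0.17  0.04 -0.06]
22.433 [ 0.571  -0.2701  0.1007] x [-0.0057 -0.0163] z [-0.1034  0.9945 -0.0156] F [-0.6  0.9  4.5] T [ 0.2   0.06 -0.08]
t 22.4833 pos [ 0.571  -0.2701  0.1007] x [-0.0057 -0.0161 -0.9999] z [-0.1034  0.9945 -0.0155] gap 0.013397573225204946 F [-0.4424 -0.4308  4.7873] T [ 0.2518  0.1283 -0.0816]
turn -0.004739520427493823 j6 -0.6398498133759843 shift before turn [ -2.0737   1.3423 133.9871] after turn [ -2.0737   0.7073 133.9919]
turn 3.1368531331622993 j6 -0.6398498133759843 shift before turn [ -2.0737   1.3423 133.9871] after turn [  -2.0737   -0.7073 -133.9919]
```

>>> send_rows(
  steps=[
    [[0,0.3,14],-0.002],
  ],
)

```text
clock: 22.57
tool_pos: [0.5702, -0.2597, 0.1007]
ee_rot: [-0.467, 0.529, -0.48, -0.521]
wrist_force: [0.6, -5.0, -1.0]
finger_gap: 0.0129
```

```bash
python3 samp.py 5|tail -3
```

```text
t 22.8167 pos [ 0.5694 -0.256   0.1007] x [-0.0054 -0.0152 -0.9999] z [-0.1055  0.9943 -0.0146] gap 0.01290951717991515 F [0.7719 0.3235 5.9214] T [ 0.1387  0.0276 -0.0893]
turn -0.002612993560772796 j6 -0.6241482940726002 shift before turn [ -1.7561   0.9758 119.7884] after turn [ -1.7561   0.6628 119.7905]
turn 3.1389796600290203 j6 -0.6241482940726002 shift before turn [ -1.7561   0.9758 119.7884] after turn [  -1.7561   -0.6628 -119.7905]
```

>>> send_rows(
  steps=[
    [[0,0.3,14],-0.002],
  ],
)

```text
clock: 22.9
tool_pos: [0.5686, -0.2457, 0.1007]
ee_rot: [-0.467, 0.529, -0.479, -0.522]
wrist_force: [0.8, -4.5, 0.6]
finger_gap: 0.0133
```

```bash
python3 samp.py 5|tail -3
```

```text
t 23.15 pos [ 0.5678 -0.2421  0.1007] x [-0.005  -0.0144 -0.9999] z [-0.1074  0.9941 -0.0137] gap 0.013187651701477223 F [ 0.0697 -0.0409  5.0814] T [ 0.144  -0.0269 -0.0888]
turn -0.0006901478516081003 j6 -0.6080849117750857 shift before turn [ -1.4774   0.6375 105.7694] after turn [ -1.4774   0.5645 105.7699]
turn 3.140902505738185 j6 -0.6080849117750857 shift before turn [ -1.4774   0.6375 105.7694] after turn [  -1.4774   -0.5645 -105.7699]
```

>>> send_rows(
  steps=[
    [[0,0.3,14],-0.002],
  ],
)

```text
clock: 23.23
tool_pos: [0.567, -0.2318, 0.1007]
ee_rot: [-0.467, 0.53, -0.478, -0.522]
wrist_force: [0.5, -5.2, 0.9]
finger_gap: 0.0132
```

```bash
python3 samp.py 5|tail -3; sed -i 's/(210,330,90,240)/(170,310,120,290)/;s/fx=5,fy=5/fx=4,fy=4/' look2.py;  python3 look2.py o
```

```text
t 23.4833 pos [ 0.5662 -0.2283  0.1007] x [-0.0045 -0.0136 -0.9999] z [-0.1094  0.9939 -0.013 ] gap 0.013180302247362994 F [ 0.0852 -1.1263  5.0878] T [ 0.0722  0.035  -0.0747]
turn 0.0013168918096278179 j6 -0.5918193936491222 shift before turn [-1.1951  0.3734 91.9045] after turn [-1.1951  0.4945 91.9039]
turn -3.1402757617801655 j6 -0.5918193936491222 shift before turn [-1.1951  0.3734 91.9045] after turn [ -1.1951  -0.4945 -91.9039]
```

View pics/scene_o.png

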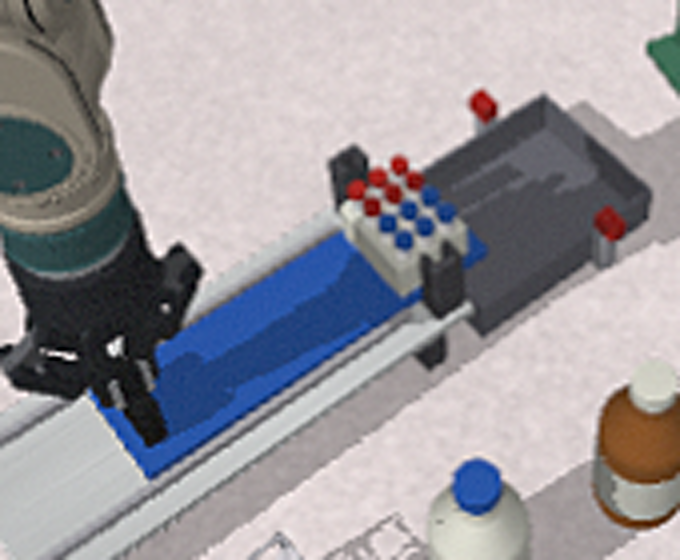

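>>> send_rows(
  steps=[
    [[0,0.1,14],0],
  ],
)

```text
clock: 23.67
tool_pos: [0.5655, -0.2181, 0.1007]
ee_rot: [-0.467, 0.529, -0.478, -0.523]
wrist_force: [1.6, -5.8, 0.8]
finger_gap: 0.013
```

```bash
python3 samp.py 5|tail -3|head -1
```

```text
t 23.9167 pos [ 0.5647 -0.2146  0.1006] x [-0.0044 -0.0127 -0.9999] z [-0.1093  0.9939 -0.0121] gap 0.013154330911072959 F [-0.5066 -0.316   5.1857] T [-0.0736  0.0287 -0.141 ]
```

>>> send_rows(
  steps=[
    [[0,0.1,14],0],
  ],
)

```text
clock: 24.0
tool_pos: [0.5641, -0.2045, 0.1008]
ee_rot: [-0.467, 0.529, -0.478, -0.523]
wrist_force: [1.7, -6.2, 0.9]
finger_gap: 0.0132
```

```bash
python3 samp.py 5|tail -3|head -2
```

```text
t 24.25 pos [ 0.5633 -0.2009  0.1006] x [-0.0042 -0.0118 -0.9999] z [-0.1094  0.9939 -0.0113] gap 0.012992910320714297 F [ 0.4819 -1.6587  5.7168] T [-0.1587 -0.016  -0.1417]
turn 0.0013251083841387277 j6 -0.554085266862586 shift before turn [-0.7762  0.4215 64.3574] after turn [-0.7762  0.5067 64.3568]
```

>>> send_rows(
  steps=[
    [[0,0.1,14],0],
  ],
)

```text
clock: 24.33
tool_pos: [0.5626, -0.1908, 0.1009]
ee_rot: [-0.467, 0.529, -0.478, -0.523]
wrist_force: [1.4, -5.6, 1.0]
finger_gap: 0.013
```

```bash
python3 samp.py 5|tail -3|head -2
```

```text
t 24.5833 pos [ 0.5619 -0.1871  0.1007] x [-0.0038 -0.0107 -0.9999] z [-0.1096  0.9939 -0.0103] gap 0.01341264769999809 F [ 0.5335 -1.0445  5.638 ] T [-0.0923 -0.0293 -0.1032]
turn 0.0015715065668579988 j6 -0.5346744628088107 shift before turn [-0.5196  0.5774 50.4691] after turn [-0.5196  0.6567 50.4681]
```

>>> send_rows(
  steps=[
    [[0,0.1,14],0],
  ],
)

```text
clock: 24.67
tool_pos: [0.5613, -0.177, 0.1009]
ee_rot: [-0.468, 0.529, -0.477, -0.523]
wrist_force: [0.5, -6.6, 1.4]
finger_gap: 0.0135
```

```bash
python3 samp.py 5|tail -3|head -2; python3 look2.py p
```

```text
t 24.9167 pos [ 0.5605 -0.1733  0.1007] x [-0.0034 -0.0094 -1.    ] z [-0.1098  0.9939 -0.009 ] gap 0.012793330834010302 F [ 0.6006 -1.9687  5.882 ] T [-0.1566 -0.0776 -0.1078]
turn 0.001728481981049039 j6 -0.5148827406914984 shift before turn [-0.339   0.6564 36.5544] after turn [-0.339   0.7196 36.5533]
```

View pics/scene_p.png

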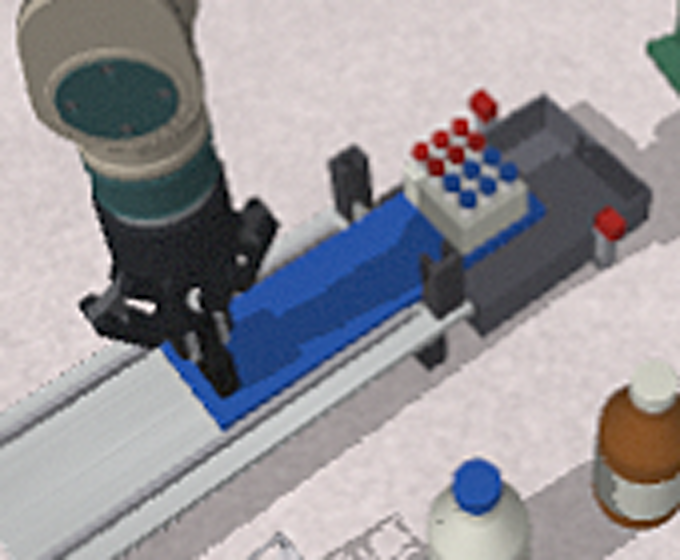

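>>> send_rows(
  steps=[
    [[0,0.2,12],0],
  ],
)

```text
clock: 25.1
tool_pos: [0.56, -0.1649, 0.1009]
ee_rot: [-0.468, 0.529, -0.477, -0.523]
wrist_force: [1.0, -6.8, 2.3]
finger_gap: 0.0135
```

```bash
python3 samp.py 5|tail -3|head -2
```

```text
t 25.35 pos [ 0.5591 -0.1617  0.1007] x [-0.0034 -0.0086 -1.    ] z [-0.1097  0.9939 -0.0082] gap 0.013532697878005451 F [ 0.8194 -1.83    4.7639] T [-0.3798 -0.0442 -0.0501]
turn 0.0017026377098206219 j6 -0.4977860695340819 shift before turn [-0.2406  0.556  24.9118] after turn [-0.2406  0.5984 24.9108]
```

>>> send_rows(
  steps=[
    [[0,0.2,12],0],
  ],
)

```text
clock: 25.43
tool_pos: [0.5586, -0.1535, 0.101]
ee_rot: [-0.468, 0.529, -0.476, -0.523]
wrist_force: [0.1, -7.9, 4.4]
finger_gap: 0.0133
```

```bash
python3 samp.py 5|tail -3|head -2; sed -i 's/(170,310,120,290)/(170,270,200,300)/;s/fx=4,fy=4/fx=5.9,fy=5.9/;s/(130,230,280,430)/(140,225,220,330)/' look2.py;python3 look2.py q
cat > fin.py <<'E'
from go import *
import pickle,sys
D=pickle.load(open('D_%s.pkl'%sys.argv[1],'rb')); o,R=st(); t=o['tool_pos']
yaw=np.arctan2(-R[0,2],R[1,2]); u=np.array([-np.sin(yaw),np.cos(yaw)]); v=np.array([u[1],-u[0]])
print('yaw',np.degrees(yaw),'robot end along u from tcp 262.0')
for cam in ('top','scene'):
    d=D[cam];C=cloud(d);I=d['image'].astype(int);r,g,b=I[...,0],I[...,1],I[...,2]
    roi=(C[...,0]>.4)&(C[...,0]<.68)&(C[...,1]>.07)&(C[...,1]<.17)
    for nm,q in (('cap',roi&(r>g*2)&(r>b*1.8)&(r>60)&(C[...,2]<.08)),):
        n,l,s,c=cv2.connectedComponentsWithStats(q.astype(np.uint8))
        for i in range(1,n):
            if s[i,4]<6: continue
            P=C[l==i]; w=atz(d,(c[i][1],c[i][0]),.062 if cam=='top' else .058); w2=(w[:2]-t[:2])
            Pm=P[np.isfinite(P).all(1)]; m=(Pm[:,:2]-t[:2])
            print(cam,'cap',s[i,4],'along',round(w2@u*1000,1),'lat',round(w2@v*1000,1),'cloud along',(np.percentile(m@u,[5,50,95])*1000).round(1),'z',np.median(Pm[:,2]).round(3))
    # board end: blue at z .072 strip central lat
    A=(C[...,:2]-t[:2])@u*1000; L=(C[...,:2]-t[:2])@v*1000
    q=(b>r*1.6)&(b>g*1.25)&(abs(C[...,2]-.072)<.012)&(A>240)&(A<290)&(abs(L)<36)
    print(cam,'blue end along',np.percentile(A[q],[90,98,100]).round(1),'z',np.median(C[...,2][q]).round(4))
    # intensity profile along u at z=.072, blueness
    import scipy.ndimage as nd
    B=(b-r)/(b+r+20.)
    s=np.arange(244,282,2.); prof=[]
    for x in s:
        P=np.array([np.r_[t[:2]+u*x/1000+v*y/1000,.072] for y in np.arange(-30,31,5)]); p=proj(d,P); prof.append(nd.map_coordinates(B,[p[:,1],p[:,0]],order=1).mean())
    print(cam,'prof',dict(zip(s.astype(int).tolist(),np.round(prof,2).tolist())))
E
python3 fin.py q
```

```text
t 25.6833 pos [ 0.5576 -0.1501  0.1007] x [-0.0034 -0.0079 -1.    ] z [-0.1098  0.9939 -0.0075] gap 0.013176122354863614 F [ 0.5951 -1.5421  4.6046] T [-0.4683 -0.0193 -0.0919]
turn 0.0017783485988983412 j6 -0.48043785657064647 shift before turn [-0.1187  0.3961 13.2382] after turn [-0.1187  0.4197 13.2375]
yaw 6.298985189759818 robot end along u from tcp 262.0
top cap 16 along 274.0 lat 70.4 cloud along [269.4 274.4 278.2] z 0.061
top cap 16 along 274.1 lat -76.8 cloud along [269.7 274.1 278.5] z 0.061
top blue end along [260.7 261.8 262. ] z 0.0719
top prof {244: -0.02, 246: 0.03, 248: 0.14, 250: 0.29, 252: 0.43, 254: 0.51, 256: 0.52, 258: 0.51, 260: 0.45, 262: 0.32, 264: 0.19, 266: 0.09, 268: 0.04, 270: 0.03, 272: 0.03, 274: 0.03, 276: 0.03, 278: 0.03, 280: 0.03}
scene cap 11 along 272.8 lat -84.1 cloud along [264.4 271.6 276.4] z 0.063
scene cap 47 along 271.8 lat 72.1 cloud along [263.7 269.2 278.7] z 0.063
scene blue end along [259.  259.4 259.5] z 0.0734
scene prof {244: 0.25, 246: 0.18, 248: 0.11, 250: 0.06, 252: 0.06, 254: 0.13, 256: 0.22, 258: 0.3, 260: 0.31, 262: 0.3, 264: 0.26, 266: 0.21, 268: 0.15, 270: 0.09, 272: 0.05, 274: 0.03, 276: 0.03, 278: 0.03, 280: 0.03}
```

View pics/scene_q.png

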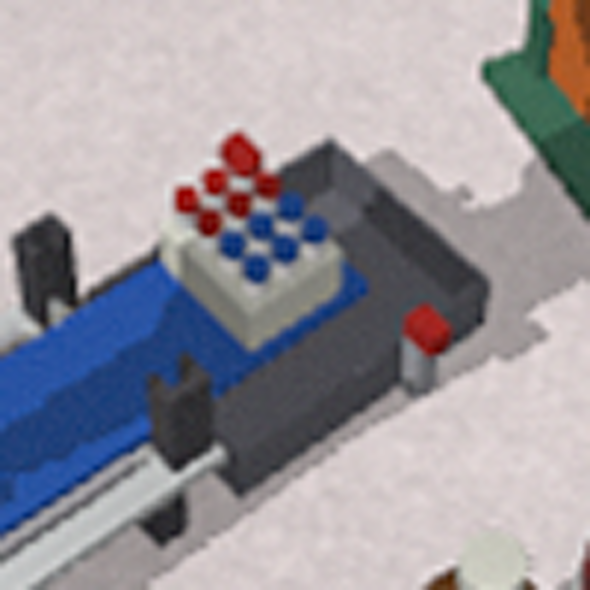

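View pics/top_q.png

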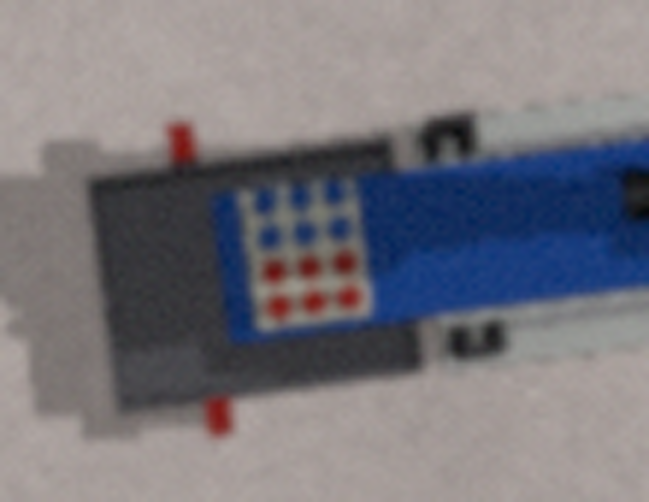

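>>> send_rows(
  steps=[
    [[0,0.2,9],0.001],
  ],
)

```text
clock: 25.87
tool_pos: [0.5574, -0.1444, 0.1011]
ee_rot: [-0.469, 0.528, -0.476, -0.524]
wrist_force: [1.3, -8.8, 3.9]
finger_gap: 0.013
```

```bash
python3 samp.py 6|tail -3|head -2; python3 look2.py r; python3 fin.py r; python3 - <<'E'
from go import *
import pickle
import scipy.ndimage as nd
D=pickle.load(open('D_r.pkl','rb')); o,R=st(); t=o['tool_pos']; yaw=np.arctan2(-R[0,2],R[1,2]); u=np.array([-np.sin(yaw),np.cos(yaw)]); v=np.array([u[1],-u[0]])
for cam in ('scene','top'):
    d=D[cam]; I=d['image'].astype(float); B=(I[...,2]-I[...,0])/(I[...,2]+I[...,0]+20); Rr=(I[...,0]-I[...,2])/(I[...,0]+I[...,2]+20)
    s=np.arange(230,292,2.)
    for y in (-36,-30,-15,0,15,30,36):
        p=proj(d,np.array([np.r_[t[:2]+u*x/1000+v*y/1000,.072] for x in s])); f=nd.map_coordinates(B,[p[:,1],p[:,0]],order=1); k=np.nonzero(f>.27)[0]
        print(cam,y,'max %.2f'%f.max(),'end', None if len(k)==0 else round(float(np.interp(.27,[f[k[-1]+1],f[k[-1]]],[s[k[-1]+1],s[k[-1]]])),1))
E
```

```text
t 26.1667 pos [ 0.5567 -0.1422  0.1007] x [-0.0031 -0.0087 -1.    ] z [-0.1084  0.9941 -0.0083] gap 0.013047138321273346 F [ 1.0009 -4.6957  4.0961] T [-1.0443 -0.1427 -0.0219]
turn 0.00042273146686188994 j6 -0.4663608607659198 shift before turn [-0.0528  0.3755  5.2434] after turn [-0.0528  0.3778  5.2432]
yaw 6.224919841402535 robot end along u from tcp 262.0
top cap 16 along 266.1 lat 70.0 cloud along [261.5 266.5 270.3] z 0.063
top cap 17 along 265.7 lat -77.0 cloud along [261.2 265.2 270.3] z 0.061
top blue end along [260.6 261.7 262. ] z 0.0718
top prof {244: -0.02, 246: 0.03, 248: 0.14, 250: 0.28, 252: 0.42, 254: 0.5, 256: 0.52, 258: 0.51, 260: 0.44, 262: 0.31, 264: 0.18, 266: 0.09, 268: 0.05, 270: 0.03, 272: 0.03, 274: 0.02, 276: 0.03, 278: 0.03, 280: 0.03}
scene cap 12 along 262.6 lat -83.2 cloud along [255.2 258.8 265.4] z 0.063
scene cap 45 along 264.5 lat 71.0 cloud along [256.  262.  270.9] z 0.063
scene blue end along [256.6 257.4 257.6] z 0.0739
scene prof {244: 0.24, 246: 0.19, 248: 0.13, 250: 0.08, 252: 0.07, 254: 0.11, 256: 0.2, 258: 0.29, 260: 0.31, 262: 0.3, 264: 0.26, 266: 0.22, 268: 0.17, 270: 0.1, 272: 0.06, 274: 0.03, 276: 0.03, 278: 0.03, 280: 0.03}
scene -36 max 0.03 end None
scene -30 max 0.56 end 269.7
scene -15 max 0.27 end None
scene 0 max 0.68 end 265.6
scene 15 max 0.05 end None
scene 30 max 0.60 end 261.0
scene 36 max 0.56 end 260.9
top -36 max 0.51 end 263.2
top -30 max 0.53 end 262.9
top -15 max 0.49 end 262.4
top 0 max 0.54 end 263.0
top 15 max 0.55 end 262.9
top 30 max 0.57 end 262.3
top 36 max 0.48 end 262.0
```

View pics/scene_r.png

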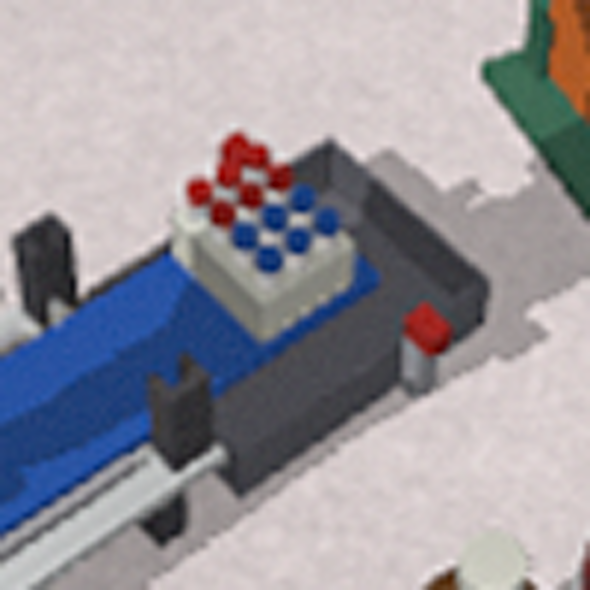

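View pics/top_r.png

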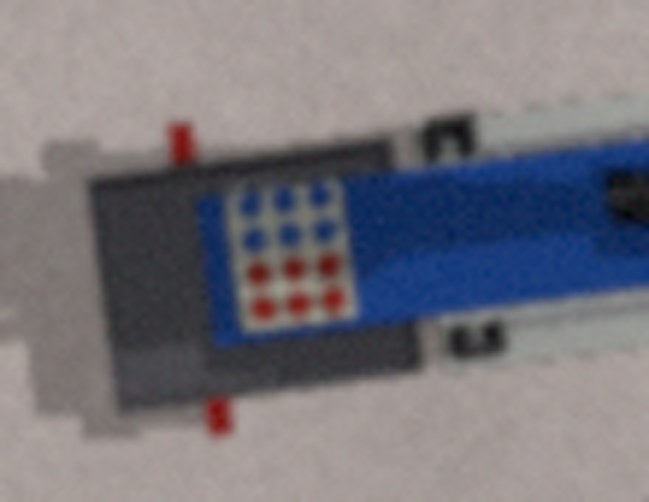

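>>> send_rows(
  steps=[
    [[0,0.1,3.7],0],
  ],
)

```text
clock: 26.35
tool_pos: [0.5568, -0.1407, 0.101]
ee_rot: [-0.469, 0.528, -0.476, -0.524]
wrist_force: [0.9, -8.2, 5.7]
finger_gap: 0.0133
```

```bash
python3 samp.py 6|tail -3|head -2; python3 look2.py s; python3 fin.py s|grep -v prof; python3 - <<'E'
from go import *
for cam in ('top','scene'):
    env.get_image(cam)
    for n in ('mark','board_end','board_handle','panel','holder'):
        q=env.place_of(n,cam)[:1]
        if q: 
            d=env.get_image(cam); z={'mark':.062,'board_end':.060,'board_handle':.114,'panel':.012,'holder':0}[n]
            print(cam,n,q[0]['score'],atz(d,q[0]['at'],z))
E
```

```text
t 26.65 pos [ 0.5567 -0.1401  0.1009] x [-0.0025 -0.0111 -0.9999] z [-0.108   0.9941 -0.0107] gap 0.013241288928731056 F [ 1.0823 -6.0047  4.52  ] T [-1.4168 -0.1485 -0.0234]
turn -3.791229180646236e-05 j6 -0.46146331926305656 shift before turn [0.2041 0.5905 3.1829] after turn [0.2041 0.5904 3.1829]
yaw 6.198776332621287 robot end along u from tcp 262.0
top cap 17 along 264.4 lat 69.4 cloud along [259.6 264.7 268.7] z 0.065
top cap 18 along 263.9 lat -77.5 cloud along [259.2 263.9 268.6] z 0.063
top blue end along [260.4 261.6 261.7] z 0.0718
scene cap 10 along 261.7 lat -83.8 cloud along [254.8 257.3 262.1] z 0.065
scene cap 45 along 262.5 lat 70.7 cloud along [254.3 259.7 269.4] z 0.062
scene blue end along [257.8 258.6 258.7] z 0.074
top mark 0.72 [0.527  0.1193 0.062 ]
top board_end 0.71 [0.5349 0.1217 0.06  ]
top board_handle 0.93 [ 0.5608 -0.1378  0.114 ]
top panel 0.85 [0.5165 0.323  0.012 ]
top holder 0.91 [0.5181 0.3177 0.    ]
scene mark 0.59 [0.5144 0.1216 0.062 ]
scene board_end 0.65 [0.5282 0.1171 0.06  ]
scene board_handle 0.61 [ 0.5631 -0.1473  0.114 ]
scene panel 0.64 [0.5201 0.3054 0.012 ]
scene holder 0.81 [0.5193 0.3091 0.    ]
```

>>> send_rows(
  steps=[
    [[0.3,0.3,3],0],
  ],
)

```text
clock: 27.93
tool_pos: [0.5568, -0.1395, 0.101]
ee_rot: [-0.468, 0.529, -0.477, -0.523]
wrist_force: [1.2, -8.0, 5.2]
finger_gap: 0.0132
```

```bash
python3 samp.py 6|tail -3|head -2; python3 look2.py t; python3 fin.py t; python3 - <<'E'
from go import *
import pickle
import scipy.ndimage as nd
D=pickle.load(open('D_t.pkl','rb'))
o,R=st(); t=o['tool_pos']; yaw=np.arctan2(-R[0,2],R[1,2]); u=np.array([-np.sin(yaw),np.cos(yaw)]); v=np.array([u[1],-u[0]])
for cam in ('scene','top'):
    d=D[cam]; I=d['image'].astype(float); B=(I[...,2]-I[...,0])/(I[...,2]+I[...,0]+20)
    Q=(I[...,0]-I[...,2])/(I[...,0]+I[...,2]+20); s=np.arange(225,292,1.)
    for y in (-30,0,15,30,36):
        p=proj(d,np.array([np.r_[t[:2]+u*x/1000+v*y/1000,.072] for x in s])); f=nd.map_coordinates(B,[p[:,1],p[:,0]],order=1); k=np.nonzero(f>.27)[0]
        if len(k): print(cam,y,'board end',s[k[-1]])
    for y in (-77,-75,-73,73,75,77):
        p=proj(d,np.array([np.r_[t[:2]+u*x/1000+v*y/1000,.062] for x in s])); f=nd.map_coordinates(Q,[p[:,1],p[:,0]],order=1); h=f.max()/2; k=np.nonzero(f>h)[0]
        print(cam,y,'cap',f.max().round(2),s[k[0]],s[k[-1]],'c',(s[k[0]]+s[k[-1]])/2)
# flatness: board top z along length from clouds
for cam in ('top','scene'):
    d=D[cam];C=cloud(d);I=d['image'].astype(int);r,g,b=I[...,0],I[...,1],I[...,2]
    A=(C[...,:2]-t[:2])@u; L=(C[...,:2]-t[:2])@v; q=(b>r*1.6)&(b>g*1.25)&(abs(C[...,2]-.072)<.012)&(A>0)&(A<.28)&(abs(L)<.036)
    p=np.polyfit(A[q],C[...,2][q],1); print(cam,'slope deg',np.degrees(p[0]),'z at handle/end',np.polyval(p,[0,.262]))
E
```

```text
t 28.2333 pos [ 0.5567 -0.1391  0.101 ] x [-0.0018 -0.0142 -0.9999] z [-0.1074  0.9941 -0.0139] gap 0.013451778845724722 F [-0.0357 -7.6162  4.8605] T [-1.5335 -0.1429  0.0434]
turn -0.0006137452592183811 j6 -0.4579733200835707 shift before turn [0.3095 0.6367 2.2278] after turn [0.3095 0.6353 2.2282]
yaw 6.167535731245592 robot end along u from tcp 262.0
top cap 17 along 263.5 lat 69.2 cloud along [258.6 263.7 267.8] z 0.063
top cap 17 along 262.6 lat -77.5 cloud along [258.1 262.2 267.2] z 0.062
top blue end along [260.5 261.5 261.8] z 0.0716
top prof {244: -0.02, 246: 0.03, 248: 0.13, 250: 0.28, 252: 0.42, 254: 0.51, 256: 0.52, 258: 0.49, 260: 0.42, 262: 0.3, 264: 0.17, 266: 0.08, 268: 0.04, 270: 0.03, 272: 0.03, 274: 0.03, 276: 0.03, 278: 0.02, 280: 0.02}
scene cap 12 along 261.5 lat -83.4 cloud along [253.8 258.1 262.9] z 0.065
scene cap 46 along 261.6 lat 70.8 cloud along [253.6 259.7 266.9] z 0.063
scene blue end along [259.5 260.  260.2] z 0.0733
scene prof {244: 0.27, 246: 0.2, 248: 0.13, 250: 0.08, 252: 0.07, 254: 0.11, 256: 0.19, 258: 0.27, 260: 0.3, 262: 0.29, 264: 0.26, 
[... 186 characters left out ...]

scene -77 cap 0.66 228.0 269.0 c 248.5
scene -75 cap 0.67 226.0 273.0 c 249.5
scene -73 cap 0.74 225.0 273.0 c 249.0
scene 73 cap 0.57 249.0 269.0 c 259.0
scene 75 cap 0.6 249.0 269.0 c 259.0
scene 77 cap 0.59 249.0 268.0 c 258.5
top -30 board end 262.0
top 0 board end 262.0
top 15 board end 262.0
top 30 board end 262.0
top 36 board end 262.0
top -77 cap 0.57 258.0 268.0 c 263.0
top -75 cap 0.57 258.0 268.0 c 263.0
top -73 cap 0.53 257.0 268.0 c 262.5
top 73 cap 0.57 259.0 267.0 c 263.0
top 75 cap 0.52 259.0 268.0 c 263.5
top 77 cap 0.45 259.0 268.0 c 263.5
top slope deg -0.21075357604518205 z at handle/end [0.0724 0.0715]
scene slope deg -0.21626242105411822 z at handle/end [0.0746 0.0736]
```

View pics/top_t.png

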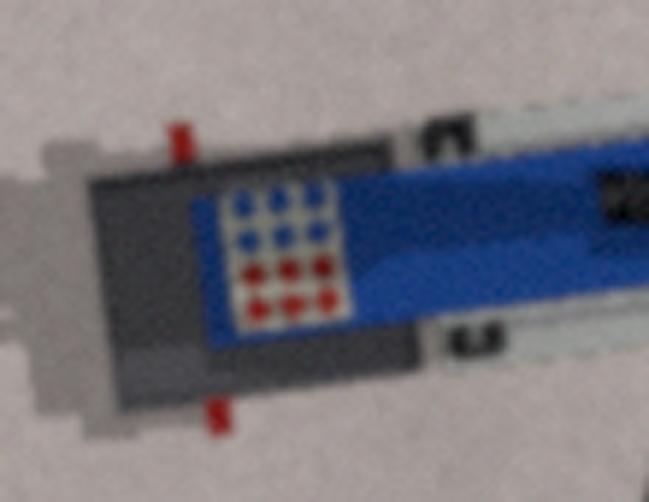

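View pics/scene_t.png

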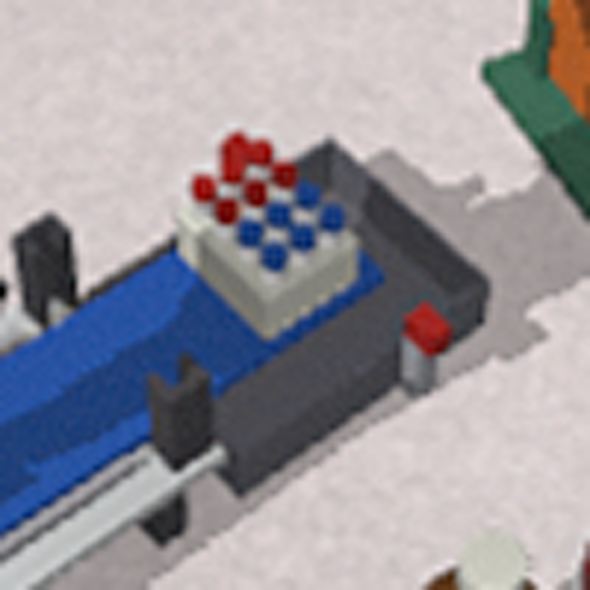

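```bash
sed -i 's/(170,270,200,300)/(150,330,100,360)/;s/fx=5.9,fy=5.9/fx=3,fy=3/' look2.py; for i in 1 2; do python3 samp.py 8|tail -3|head -1; done; python3 look2.py u
```

```text
t 28.7333 pos [ 0.5567 -0.1391  0.101 ] x [-0.0018 -0.0142 -0.9999] z [-0.1074  0.9941 -0.0139] gap 0.013190109171617644 F [ 0.3106 -6.6077  6.5471] T [-1.5148 -0.0919  0.0525]
t 29.1333 pos [ 0.5567 -0.1391  0.101 ] x [-0.0018 -0.0142 -0.9999] z [-0.1074  0.9941 -0.0139] gap 0.013371660018280357 F [ 1.5937 -7.093   5.3791] T [-1.5148 -0.1268  0.0026]
```

View pics/scene_u.png

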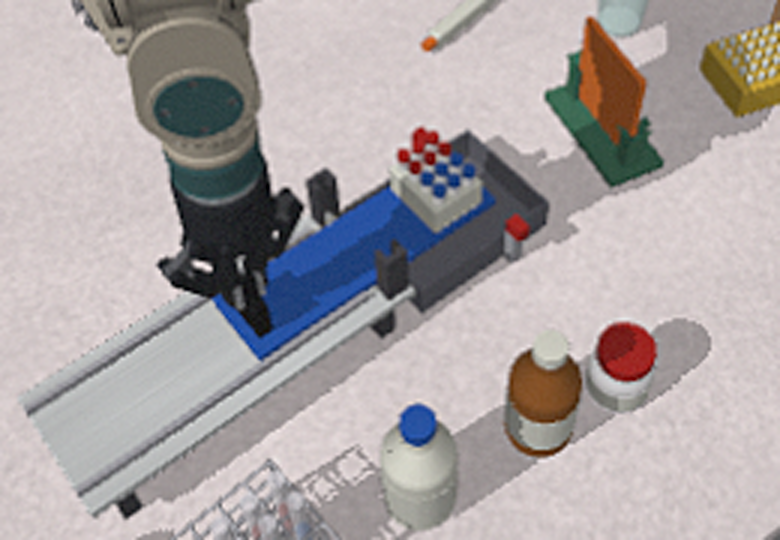

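```bash
python3 -c "
from rig import env
print(env.close_job())"
```

```text
the job is handed in; nothing more can be done
None
```

I pulled the orange panel up out of the gate and stood it in the green holder. I then slid the board by its handle to the red marks and handed the job in at about 29 s of the 56 s, still gripping it at 80 N.

**Last checks**
- **Board position:** in the top camera the board's outer end was about 0.5–1 mm short of the cap centres. I trusted that camera and the arm's own position. The trained networks disagreed with it and with each other by a few mm (one put the end 2–3 mm past the marks, the other about 4 mm short). The scene camera's own readings ranged from about level to a few mm past.
- **Board flatness:** both cameras' depth images gave a slope of about 0.2°. The arm pose did not change over the last second or so before hand-in.
- **Panel:** it reached the holder floor at the expected height, and in the last picture it stands with both ends in the channels.
- **Bystanders:** the bottles, jar, pipette and tip box I could see in the last pictures had not visibly moved.

**What did not go smoothly**
- **Holder entry:** the panel touched the holder's lips twice on the way in. I backed off and shifted it a few mm in x before it went in.
- **Contact forces:** the largest wrist force I read was about 32 N, when the panel met the holder floor. About 7 N of push along the slide direction remained on the board at the end.
- **Tool tilt:** the tool had drifted about 0.8° off vertical by the end. The board stayed flat on the platform despite it.

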